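# Start the support post in the threaded boss of the electrode stand

## Task

Fit the support post of the electrode stand: lift it out of the tube rack, stand it nose down in the threaded boss of the stand base, turn it backward (anticlockwise seen from above) until you feel the thread drop, then screw it forward one full turn. Go gently, never force the thread, and leave the glassware and the other things on the bench where they are. Finish still holding the post upright in your grip, started but not tightened; do not let go of it at the end, because I am coming with the bar to tighten it.

Things in the scene. Friction and masses are not known exactly. Their poses are not given: they have to be found in the camera images.
- post: Bare aluminium support post, 150 mm long, 0.14 to 0.27 kg, the only tall round metal post. Origin at the centre of its lower (nose) end, z up its axis. From the nose up: smooth nose, diameter 19.4 mm, to 17 mm, chamfered; coarse thread, 26 mm over the crests, to 43; collar, diameter 36 mm, 44 to 50; smooth round shaft, diameter 26 mm, 50 to 150. It starts upright in a hole of the rack, at any yaw.
- post_grip (a point): Point on the post's axis 120 mm above its nose end, in the middle of the best stretch of shaft to grip (100 to 140 mm). At the start the post hangs by its collar, so this point is 151 mm above the bench. A dark 7 mm cross hole for a tightening bar goes through the shaft along the post's y, 66 mm above the nose end.
- post_start (a point): Lower end of one of the post's two threads: on its +x side, 11.9 mm off the axis and 18 mm above the nose end; the other is opposite, on -x. The thread is right-handed with two starts: clockwise from above screws it in by 11 mm per turn. In the threads it has about 1.3 mm of axial play, and friction keeps it from turning by itself when let go.
- stand_base: Heavy stand base, does not move: grey foot plate 200 x 130 x 16 mm with a bare steel threaded boss, diameter 44 mm, rising to 46 mm above the bench. Origin on the bench under the boss axis, z up; the plate reaches 155 mm from that axis towards -x, 45 mm towards +x and 65 mm to either side in y.
- boss_mouth (a point): Centre of the open mouth of the boss, 46 mm above the bench on the vertical boss axis; axes as the base. Mouth 29 mm wide, 21 mm between the thread crests inside: the nose passes with 0.8 mm of play all round. Put in loosely, the post rests on the boss threads with its origin 18.2 to 23.7 mm under this point, depending on yaw. One turn after the drop: 34.7 mm under; collar on the rim: 44 mm.
- boss_start (a point): Upper end of one of the two threads in the boss: on the base's +x side, 12.3 mm off the axis, 1.5 mm under the rim; the other is opposite, on -x. Turned backward on them the post climbs 11 mm per turn; when its x is parallel to the base's x (origin 18.2 mm under the mouth) and 0.1 rad further it drops 5.5 mm (to 23.7 mm) into the threads. This comes twice in each backward turn.
- tube_rack: White open tube rack, 106 x 106 x 75 mm, does not move. Origin under its centre on the bench. Four 31 mm holes at x = +-25, y = +-25 mm in its frame: one holds the post, two hold tubes, one is empty.
- tube_a: Clear capped tube with blue cap 34 mm wide, 115 mm tall, standing in the rack on its 5 mm thick floor (top 120 mm above the bench). Origin at the centre of its bottom. Leave it alone.
- tube_b: A second tube like tube_a.
- beaker: Empty glass beaker, 66 mm wide, 85 mm tall, standing on the foot plate of the stand base 105 mm from the boss axis. Origin at the centre of its bottom. Leave it alone.
- crucible: White porcelain crucible with lid, 48 mm wide and 48 mm tall, near the middle of the bench. Origin at the centre of its bottom. Leave it alone.
- weighing_bottle: Small lidded glass weighing bottle, 42 mm wide, 56 mm tall, near the middle of the bench. Origin at the centre of its bottom. Leave it alone.
- ph_meter: Black hand-held pH meter lying face up, 175 x 78 x 30 mm, long along its x. Origin at the centre of its underside. Leave it alone.
Mind the look-alikes: they are no part of the job. Several things have the shape of the post; the one meant has the colours described above.

How it is judged:
By the outcome, as a careful person would: the job done as asked, in the order asked, and still so for the second after the job is handed in, while the arm keeps its last pose, push and grip.
It also fails if it takes over 72 s, if anything falls off the work surface, if the arm or the gripper's body presses on something with over 40 N, if the wrist force passes 120 N, or if a joint passes its speed limit or range.

## Robot

A 6-joint arm with a two-finger parallel gripper is mounted at the origin on the work surface. World frame = base frame: x ahead of the robot, y to its left, z up, the work surface at z = 0. Lengths are in m, angles in rad, forces in N, time in s.
With the tool pointing down it reaches from about 0.225 to 0.875 m from the base axis. Payload 3.4 kg.
Tool frame: the origin (TCP) lies on the centre line of the jaws, within the pads' length; the fingertips stand 19 mm ahead of it and the grasp point (between the pads) is the TCP; z points along the fingers, y is the direction in which the jaws open and shut (so a half turn about z gives the same grasp; the last joint's range is limited). The gripper opens to 85 mm and grips with 20 to 120 N. Pads are 22 mm wide; open, the fingers measure 114 mm over their backs; the gripper's body (76 mm by 85 mm) begins 54 mm behind the grasp point. The pads swing forward as they close: fully open they stand 13 mm farther back than shut.
Start: joints at [1.092, 0.276, 1.505, -0, 1.361, -0.121], TCP at [0.201, 0.539, 0.25] pointing down, gripper open.
Joint ranges: [-2.89, 2.89], [-0.75, 2.08], [0.22, 2.7], [-1.18, 4.32], [0.11, 2.71], [-2.7, 2.7]. Speed limits (rad/s): [2.57, 2.57, 3.14, 3.14, 3.14, 3.14].

## Interface

Orientations are given as a unit quaternion [w, x, y, z].
In Python, from rig import monitor, eyes, manip, models gives the robot as it stands.
- The arm moves only by the tool send_rows, never from a script. Its argument "deltas" is a list of rows, each an object with "dp": the shift along the world's x, y, z each as a share of 0.12 m, from -1 to 1, a list of three; "rotation": the turn, a rotation vector about the world's x, y, z each as a share of 0.5 rad, from -1 to 1, a list of three. In form: [{"dp": [dx, dy, dz], "rotation": [rx, ry, rz]}, ...]. A call has 1 to 12 rows; each row is the pose to reach, as a shift and turn from the pose commanded when the call began; what a row does not reach only later rows make up. A row lasts 1/12 s, in which the tool goes at most 41.7 mm and 7.16 degrees, less where a joint would pass 70% of its speed; a pose out of reach is approached as far as the arm can. A call with a number of a shift or a turn outside -1 to 1 is refused whole. A call with a gripper value outside its range is refused whole. "fingers" is the closure, from -1 (fully open) to 1 (shut), set as the call begins (left out, the last holds). The fingers move at their own pace and stop on an object; "grip_force" is the grip in N (left out, the last holds). Time passes only in rows, so rows that repeat a pose let the fingers close. It gives the time, the measured TCP pose, the force and the opening at its end, in the units of the state.
- monitor.get_state(): the state, without advancing time (a new reading comes with each control period).
- eyes.get_image(name): name is "scene" or "top"; returns a dict with "color" (384x512x3 uint8, red, green, blue), "depth" (384x512 float32, m along the optical axis (not along the pixel's ray), 0 where there is no reading), "mtx" (3x3 intrinsics, pixels), "rvec" (rotation vector, rad) and "tvec" (3), from world to camera coordinates, as OpenCV has them. Camera axes: x right, y down, z forward; pixel columns grow to the right and rows downward; lengths in m; the calibration is good to about 2 mm. A picture is of the moment at which its call begins.
- manip.sign_off(): hands the job in, once; it reports no verdict.
Trained networks look in a picture, given as the dict that the camera call returned (one of the last four; its "shot" number tells which), for a name from the list of things; names that differ only in an ending like _2 or _b are one class to them, and where a whole thing is asked for, a point or a joint stands for the part that bears it (a point fixed in the world has none). Each returns a list of dicts, best first, with "score" (0 to 1); they miss things now and then, are a little off and sometimes report something else, mostly with a low value. They report only what shows in the picture. A call takes as long as a camera call. They do not tell look-alikes from the thing itself.
- models.find_in(name, picture): "box" ([left, top, right, bottom] in pixels, round what is visible of it).
The state is a dict: "clock": time; "qpos": joint angles; "qd": joint speeds; "effort": joint torques, N m; "position": TCP position; "ee_rot": TCP orientation; "contact_force": force on the tool from outside, world axes, zero at the start; "moment": the same for the moment, N m; "width": finger opening in m.
Only numpy, scipy, OpenCV 4.12 (cv2) and the standard library are available. Lean on these libraries where they do the work, as an engineer would, in place of code of your own. Each camera call takes 0.05 s, during which the arm holds its last target.

## Working session

There is one attempt and no reset: what is moved stays moved. The work goes in short steps, Python scripts to look and compute and a tool call to move; the robot and the scene stay as the last step left them, time stands still between calls to the robot, and variables do not carry over. Pictures are saved under pics/ and viewed, and the job is handed in when it is done.

Besides the shell and the picture viewer there is one more tool, called after "Request:" as a command line: name --argument value ..., lists and objects as JSON in quotes. send_rows: Moves the arm, as the interface text tells. Its arguments: {"type":"object","properties":{"deltas":{"type":"array","items":{"type":"object","properties":{"dp":{"type":"array","items":{"type":"number"}},"rotation":{"type":"array","items":{"type":"number"}}}}},"fingers":{"type":"number"},"grip_force":{"type":"number"}},"required":["deltas"]}

```bash
mkdir -p pics; ls; cat > h.py <<'E'
import numpy as np,cv2,pickle
from rig import monitor,eyes,manip,models
def world(im,u,v,d=None):
    R,_=cv2.Rodrigues(np.array(im['rvec'],float));t=np.array(im['tvec'],float).ravel()
    K=np.array(im['mtx'])
    if d is None:d=im['depth'][int(v),int(u)]
    p=np.linalg.inv(K)@np.array([u,v,1.])*d
    return R.T@(p-t)
def cloud(im):
    R,_=cv2.Rodrigues(np.array(im['rvec'],float));t=np.array(im['tvec'],float).ravel()
    K=np.array(im['mtx']);h,w=im['depth'].shape
    u,v=np.meshgrid(np.arange(w),np.arange(h));d=im['depth']
    p=np.stack([(u-K[0,2])/K[0,0]*d,(v-K[1,2])/K[1,1]*d,d],-1)
    return (p-t)@R
def save(im,n): cv2.imwrite('pics/'+n,im['color'][:,:,::-1])
E
python3 - <<'E'
from h import *
print(monitor.get_state())
for n in('scene','top'):
    im=eyes.get_image(n);save(im,n+'0.png');pickle.dump(im,open(n+'0.pkl','wb'))
    R,_=cv2.Rodrigues(np.array(im['rvec'],float));print(n,(-R.T@np.array(im['tvec']).ravel()).round(3))
    for k in['post','stand_base','tube_rack','tube_a','beaker','crucible','weighing_bottle','ph_meter']:
        print(k,[(np.round(r['box']).tolist(),round(r['score'],2)) for r in models.find_in(k,im)][:5])
E
```

```text
pics
{'clock': 0.0, 'qpos': array([ 1.09198291e+00,  2.76593332e-01,  1.50612821e+00,  2.90787504e-05,
        1.36064734e+00, -1.21011481e-01]), 'qd': array([-0.00089954, -0.00121009,  0.00018206,  0.00033456,  0.00116664,
        0.0007005 ]), 'effort': array([ 1.22781425e-03, -4.16754377e+01, -2.45802426e+01,  1.54091924e-05,
        1.13175731e-02, -1.86800241e-05]), 'position': array([0.20115694, 0.53816131, 0.24944256]), 'ee_rot': array([-2.75963307e-04,  1.77951118e-01,  9.84038927e-01, -8.44269723e-04]), 'contact_force': array([0.4039538 , 1.35592137, 0.27716927]), 'moment': array([-0.01266467, -0.02092435,  0.04864196]), 'width': 0.08523281358115835}
scene [ 0.976 -0.655  0.805]
post [([151.0, 260.0, 170.0, 302.0], 0.89), ([130.0, 211.0, 156.0, 256.0], 0.81), ([193.0, 210.0, 212.0, 252.0], 0.73), ([175.0, 176.0, 187.0, 220.0], 0.72), ([131.0, 237.0, 150.0, 283.0], 0.6)]
stand_base [([276.0, 142.0, 344.0, 177.0], 0.92)]
tube_rack [([185.0, 224.0, 248.0, 287.0], 0.74)]
tube_a [([222.0, 220.0, 235.0, 260.0], 0.74), ([204.0, 212.0, 221.0, 235.0], 0.48)]
beaker [([286.0, 123.0, 307.0, 152.0], 0.75), ([272.0, 142.0, 346.0, 177.0], 0.2)]
crucible [([231.0, 180.0, 250.0, 204.0], 0.59)]
weighing_bottle [([259.0, 186.0, 273.0, 208.0], 0.69)]
ph_meter [([286.0, 206.0, 357.0, 254.0], 0.75)]
top [ 0.487 -0.049  0.995]
post [([362.0, 249.0, 392.0, 266.0], 0.75), ([335.0, 198.0, 361.0, 212.0], 0.7), ([299.0, 262.0, 320.0, 275.0], 0.69), ([384.0, 227.0, 410.0, 245.0], 0.62), ([384.0, 196.0, 416.0, 206.0], 0.57)]
stand_base [([97.0, 175.0, 159.0, 259.0], 0.81)]
tube_rack [([303.0, 174.0, 358.0, 220.0], 0.76), ([217.0, 101.0, 247.0, 173.0], 0.47)]
tube_a [([312.0, 177.0, 332.0, 190.0], 0.65), ([316.0, 199.0, 336.0, 214.0], 0.58)]
beaker []
crucible [([233.0, 227.0, 250.0, 246.0], 0.5)]
weighing_bottle [([223.0, 199.0, 239.0, 216.0], 0.46)]
ph_meter [([218.0, 102.0, 246.0, 172.0], 0.68)]
```

```bash
python3 - <<'E'
import pickle,cv2
s=pickle.load(open('scene0.pkl','rb'))['color'][110:310,120:370,::-1]
cv2.imwrite('pics/s1.png',cv2.resize(s,(750,600),interpolation=cv2.INTER_CUBIC))
s=pickle.load(open('top0.pkl','rb'))['color'][80:290,80:440,::-1]
cv2.imwrite('pics/t1.png',cv2.resize(s,(800,467),interpolation=cv2.INTER_CUBIC))
E
```

```text
(no output)
```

View pics/s1.png

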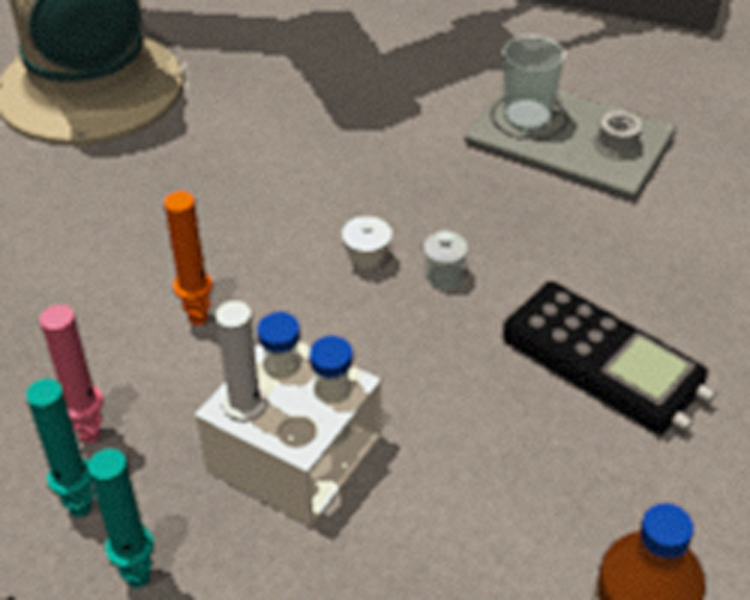

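View pics/t1.png

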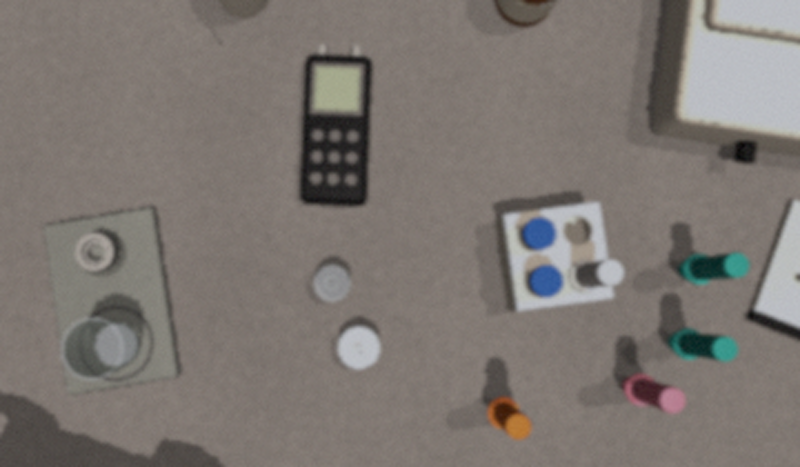

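```bash
cat >> h.py <<'E'
def fitcirc(xy,r=None):
    from scipy.optimize import least_squares
    c=xy.mean(0)
    f=(lambda q:np.hypot(*(xy-q[:2]).T)-(q[2] if r is None else r))
    x0=list(c)+([0.02] if r is None else [])
    return least_squares(f,x0,loss='soft_l1',f_scale=0.001).x
E
python3 - <<'E'
from h import *
for n in('scene','top'):
    im=pickle.load(open(n+'0.pkl','rb'));P=cloud(im);print(n,im['mtx'][0][0])
    bx=dict(scene=dict(post=(190,205,215,260),boss=(315,142,340,170),rack=(183,215,250,285)),top=dict(post=(330,195,365,215),boss=(110,180,138,206),rack=(300,170,362,222)))[n]
    for k,(a,b,c,d) in bx.items():
        Q=P[b:d,a:c].reshape(-1,3);C=im['color'][b:d,a:c].reshape(-1,3).astype(int)
        if k=='post':
            for z0,z1 in((.09,.12),(.12,.15),(.15,.178),(.1785,.19)):
                m=(Q[:,2]>z0)&(Q[:,2]<z1);q=Q[m]
                if m.sum()>5: print(k,z0,m.sum(),q.mean(0).round(4),fitcirc(q[:,:2],.013).round(4))
        if k=='boss':
            m=(Q[:,2]>.042)&(Q[:,2]<.05);q=Q[m];print(k,m.sum(),q.mean(0).round(4),fitcirc(q[:,:2]).round(4), (q.min(0)+q.max(0))/2,q.max(0)-q.min(0))
            print('platez',np.histogram(Q[:,2],np.arange(0,.06,.004)))
        if k=='rack':
            m=(Q[:,2]>.07)&(Q[:,2]<.08);q=Q[m];print(k,m.sum(),q.mean(0).round(4),cv2.minAreaRect((q[:,:2]*1000).astype(np.float32)))
    # plate
    m=(P[...,2]>.011)&(P[...,2]<.021);
    sl=(slice(140,180),slice(270,350)) if n=='scene' else (slice(165,265),slice(90,165))
    q=P[sl][m[sl]];print('plate',len(q),cv2.minAreaRect((q[:,:2]*1000).astype(np.float32)),np.median(q[:,2]))
    m=(P[...,2]>.035); print()
E
```

```text
scene 389.66202126794957
post 0.09 219 [ 0.5162 -0.2472  0.1095] [ 0.5169 -0.2466]
post 0.12 118 [ 0.5211 -0.2679  0.1327] [ 0.5161 -0.2681]
post 0.15 104 [ 0.5231 -0.2752  0.1643] [ 0.5158 -0.2687]
post 0.1785 75 [ 0.517  -0.27    0.1804] [ 0.5214 -0.2663]
boss 59 [0.5447 0.2719 0.0446] [0.5449 0.2713 0.018 ] [0.54468098 0.27319982 0.04521258] [0.03972351 0.04226834 0.00624583]
platez (array([ 35,   1,  16, 255,  99,  25,  15,  18,  20,  24,  40,  35,   1,
         0]), array([0.   , 0.004, 0.008, 0.012, 0.016, 0.02 , 0.024, 0.028, 0.032,
       0.036, 0.04 , 0.044, 0.048, 0.052, 0.056]))
rack 1000 [ 0.548  -0.2503  0.0743] ((537.771728515625, -241.7481689453125), (107.8577651977539, 107.3852310180664), 8.27998161315918)
plate 1057 ((490.3512878417969, 263.09259033203125), (198.88365173339844, 133.76597595214844), 9.720183372497559) 0.014940939281906982

top 381.16018752140593
post 0.09 55 [ 0.5132 -0.2497  0.1096] [ 0.5127 -0.2457]
post 0.12 52 [ 0.5133 -0.2507  0.1313] [ 0.5122 -0.2456]
post 0.15 43 [ 0.5146 -0.2613  0.167 ] [ 0.5164 -0.2699]
post 0.1785 96 [ 0.5164 -0.269   0.1807] [ 0.5105 -0.2702]
boss 147 [0.5434 0.2727 0.0447] [0.5436 0.2732 0.0181] [0.54329002 0.27317067 0.045426  ] [0.04024392 0.04188521 0.0065686 ]
platez (array([  0,   0,  12, 249, 167,  51,  21,  14,   9,  27,  83,  85,   4,
         0]), array([0.   , 0.004, 0.008, 0.012, 0.016, 0.02 , 0.024, 0.028, 0.032,
       0.036, 0.04 , 0.044, 0.048, 0.052, 0.056]))
rack 1198 [ 0.5387 -0.2387  0.0745] ((537.6640625, -241.34649658203125), (105.9662857055664, 106.7489242553711), 7.68159818649292)
plate 2981 ((489.63360595703125, 264.1717529296875), (199.7992401123047, 130.22927856445312), 9.652253150939941) 0.015132978208810497
```

```bash
python3 - <<'E'
from h import *
o=[]
for n,(cx,cy) in(('scene',(203,235)),('top',(345,205))):
    im=pickle.load(open(n+'0.pkl','rb'))
    s=im['color'][cy-28:cy+28,cx-28:cx+28,::-1]
    o.append(cv2.resize(s,(400,400),interpolation=cv2.INTER_NEAREST))
    # project hole point on shaft for yaw
    A=np.array([.5165,-.2695,.097]);print(n)
    for a in range(0,360,15):
        p=A+.013*np.array([np.cos(np.radians(a)),np.sin(np.radians(a)),0])
        print(a,(cv2.projectPoints(p[None],np.array(im['rvec']),np.array(im['tvec']),np.array(im['mtx']),None)[0].ravel()).round(1),end=' ')
    print()
    save(im,n+'0.png')
    for k in range(0,150,10):pass
cv2.imwrite('pics/z.png',np.hstack(o))
a=cv2.imread('pics/scene0.png');b=cv2.imread('pics/top0.png');cv2.imwrite('pics/full.png',cv2.resize(np.hstack([a,b]),(800,300)))
E
```

```text
scene
0 [204.1 241.7] 15 [205.  240.7] 30 [205.5 239.6] 45 [205.6 238.5] 60 [205.4 237.4] 75 [204.8 236.4] 90 [203.9 235.6] 105 [202.8 235.1] 120 [201.4 234.8] 135 [200.  234.7] 150 [198.6 235. ] 165 [197.2 235.5] 180 [196.1 236.3] 195 [195.2 237.2] 210 [194.7 238.3] 225 [194.5 239.4] 240 [194.7 240.5] 255 [195.2 241.5] 270 [196.1 242.4] 285 [197.3 242.9] 300 [198.7 243.3] 315 [200.2 243.3] 330 [201.6 243. ] 345 [203.  242.5] 
top
0 [345.  197.7] 15 [343.6 197.9] 30 [342.3 198.5] 45 [341.1 199.3] 60 [340.3 200.5] 75 [339.8 201.8] 90 [339.6 203.2] 105 [339.8 204.7] 120 [340.4 206. ] 135 [341.3 207.1] 150 [342.4 208. ] 165 [343.7 208.6] 180 [345.2 208.7] 195 [346.6 208.6] 210 [347.9 208. ] 225 [349.  207.1] 240 [349.9 206. ] 255 [350.4 204.7] 270 [350.6 203.2] 285 [350.4 201.8] 300 [349.8 200.5] 315 [348.9 199.3] 330 [347.8 198.5] 345 [346.4 197.9]
```

View pics/z.png

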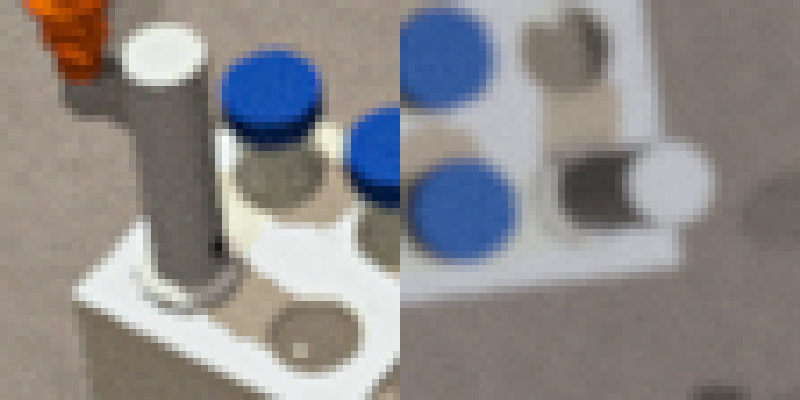

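View pics/full.png

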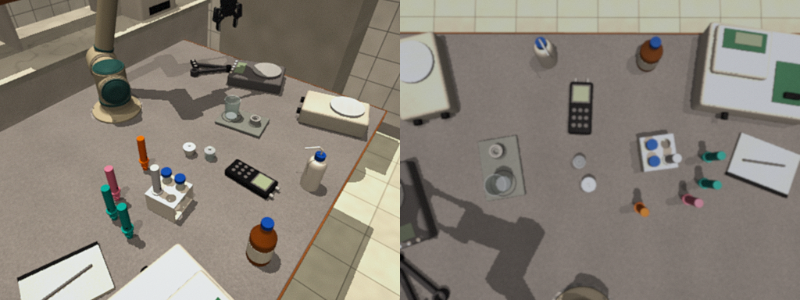

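Request:
send_rows --deltas '[{"dp": [0.1,-0.25,0],"rotation": [0,0,-0.2]},{"dp": [0.2,-0.5,0],"rotation": [0,0,-0.4]},{"dp": [0.3,-0.75,0],"rotation": [0,0,-0.6]},{"dp": [0.4,-1,0],"rotation": [0,0,-0.8]}]' --fingers -1

```text
clock: 1.23
position: [0.2496, 0.4174, 0.2502]
ee_rot: [0.0, 0.372, 0.928, -0.0]
contact_force: [0.7, 0.2, -0.2]
width: 0.0855
```

Request:
send_rows --deltas '[{"dp": [0.1,-0.25,0],"rotation": [0,0,-0.2]},{"dp": [0.2,-0.5,0],"rotation": [0,0,-0.4]},{"dp": [0.3,-0.75,0],"rotation": [0,0,-0.6]},{"dp": [0.4,-1,0],"rotation": [0,0,-0.8]}]'

```text
clock: 1.57
position: [0.2976, 0.2972, 0.2505]
ee_rot: [0.0, 0.549, 0.836, 0.0]
contact_force: [1.3, -0.1, 0.0]
width: 0.0854
```

Request:
send_rows --deltas '[{"dp": [0.1,-0.25,0],"rotation": [0,0,-0.2]},{"dp": [0.2,-0.5,0],"rotation": [0,0,-0.4]},{"dp": [0.3,-0.75,0],"rotation": [0,0,-0.6]},{"dp": [0.4,-1,0],"rotation": [0,0,-0.8]}]'

```text
clock: 1.9
position: [0.3456, 0.1772, 0.2506]
ee_rot: [0.0, 0.704, 0.71, 0.0]
contact_force: [0.6, 0.5, -1.0]
width: 0.0853
```

Request:
send_rows --deltas '[{"dp": [0.1,-0.25,0],"rotation": [0,0,0]},{"dp": [0.2,-0.5,0],"rotation": [0,0,0]},{"dp": [0.3,-0.75,0],"rotation": [0,0,0]},{"dp": [0.4,-1,0],"rotation": [0,0,0]}]'

```text
clock: 2.23
position: [0.3937, 0.057, 0.2506]
ee_rot: [0.0, 0.703, 0.712, 0.0]
contact_force: [-0.3, 0.2, 0.3]
width: 0.0856
```

Request:
send_rows --deltas '[{"dp": [0.1,-0.25,0],"rotation": [0,0,0]},{"dp": [0.2,-0.5,0],"rotation": [0,0,0]},{"dp": [0.3,-0.75,0],"rotation": [0,0,0]},{"dp": [0.4,-1,0],"rotation": [0,0,0]}]'

```text
clock: 2.57
position: [0.4417, -0.0631, 0.2506]
ee_rot: [0.0, 0.703, 0.712, 0.0]
contact_force: [0.6, 0.1, -1.3]
width: 0.0855
```

Request:
send_rows --deltas '[{"dp": [0.1,-0.25,0],"rotation": [0,0,0]},{"dp": [0.2,-0.5,0],"rotation": [0,0,0]},{"dp": [0.3,-0.75,0],"rotation": [0,0,0]},{"dp": [0.4,-1,0],"rotation": [0,0,0]},{"dp": [0.4,-1,0],"rotation": [0,0,0]},{"dp": [0.4,-1,0],"rotation": [0,0,0]}]'

```text
clock: 3.07
position: [0.4897, -0.1828, 0.2499]
ee_rot: [-0.0, 0.703, 0.711, -0.0]
contact_force: [-0.1, 0.9, -0.2]
width: 0.0856
```

Request:
send_rows --deltas '[{"dp": [0.1,-0.3,0]},{"dp": [0.2,-0.6,0]},{"dp": [0.223,-0.722,0]},{"dp": [0.223,-0.722,0]},{"dp": [0.223,-0.722,-0.2]},{"dp": [0.223,-0.722,-0.4]},{"dp": [0.223,-0.722,-0.4]}]'

```text
validation failed for argument at $.de...
```

```bash
python3 - <<'E'
from h import *
o=[]
for n,(cx,cy) in(('scene',(203,225)),('top',(345,205))):
    im=eyes.get_image(n)
    s=im['color'][cy-40:cy+40,cx-40:cx+40,::-1]
    o.append(cv2.resize(s,(400,400),interpolation=cv2.INTER_CUBIC))
cv2.imwrite('pics/z2.png',np.hstack(o))
print(monitor.get_state()['position'])
E
```

```text
[ 0.48885699 -0.18079157  0.25005031]
```

View pics/z2.png

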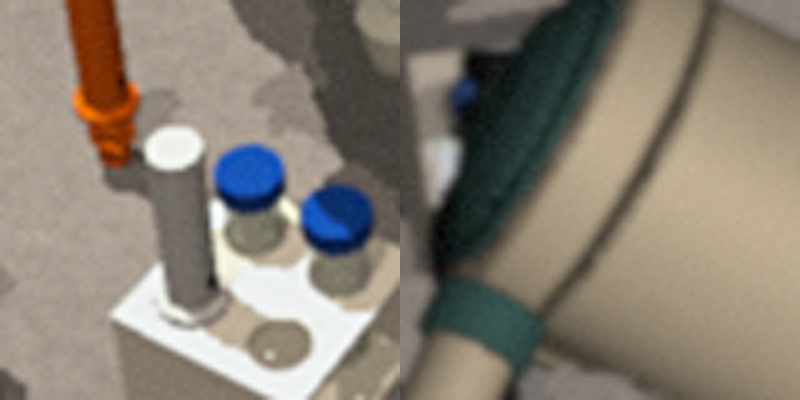

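Request:
send_rows --deltas '[{"dp": [0.1,-0.3,0],"rotation": [0,0,0]},{"dp": [0.2,-0.6,0],"rotation": [0,0,0]},{"dp": [0.229,-0.737,0],"rotation": [0,0,0]},{"dp": [0.229,-0.737,0],"rotation": [0,0,0]},{"dp": [0.229,-0.737,-0.2],"rotation": [0,0,0]},{"dp": [0.229,-0.737,-0.3],"rotation": [0,0,0]},{"dp": [0.229,-0.737,-0.3],"rotation": [0,0,0]}]'

```text
clock: 3.75
position: [0.5146, -0.2667, 0.2117]
ee_rot: [-0.004, 0.702, 0.712, -0.0]
contact_force: [-0.8, -0.0, -1.1]
width: 0.0856
```

```bash
python3 - <<'E'
from h import *
o=[]
for n,(cx,cy) in(('scene',(203,215)),):
    im=eyes.get_image(n)
    s=im['color'][cy-50:cy+50,cx-50:cx+50,::-1]
    o.append(cv2.resize(s,(600,600),interpolation=cv2.INTER_CUBIC))
cv2.imwrite('pics/z3.png',np.hstack(o))
print(monitor.get_state()['position'])
E
```

```text
[ 0.51553712 -0.26737627  0.21327207]
```

View pics/z3.png

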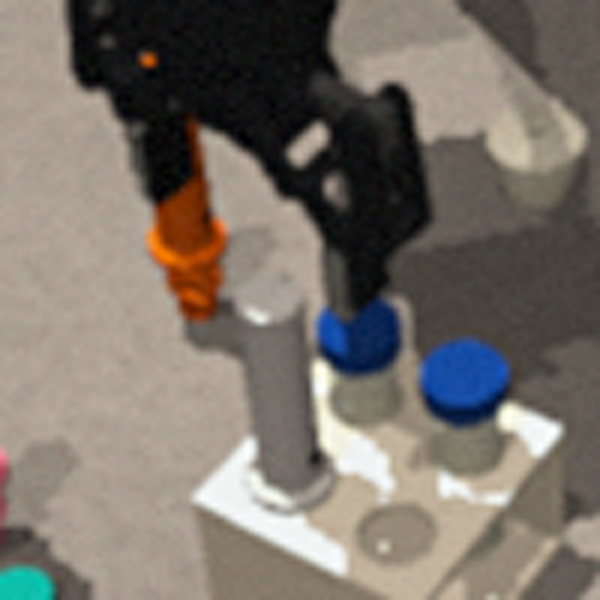

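Request:
send_rows --deltas '[{"dp": [0,0,-0.15],"rotation": [0,0,0]},{"dp": [0,0,-0.3],"rotation": [0,0,0]},{"dp": [0,0,-0.42],"rotation": [0,0,0]},{"dp": [0,0,-0.51],"rotation": [0,0,0]},{"dp": [0,0,-0.51],"rotation": [0,0,0]},{"dp": [0,0,-0.51],"rotation": [0,0,0]}]'

```text
clock: 4.3
position: [0.517, -0.2693, 0.1537]
ee_rot: [0.0, 0.702, 0.712, 0.0]
contact_force: [0.2, 0.5, 0.2]
width: 0.0855
```

Request:
send_rows --deltas '[{"dp": [0,0,0],"rotation": [0,0,0]},{"dp": [0,0,0],"rotation": [0,0,0]},{"dp": [0,0,0],"rotation": [0,0,0]},{"dp": [0,0,0],"rotation": [0,0,0]},{"dp": [0,0,0],"rotation": [0,0,0]},{"dp": [0,0,0],"rotation": [0,0,0]},{"dp": [0,0,0],"rotation": [0,0,0]},{"dp": [0,0,0],"rotation": [0,0,0]},{"dp": [0,0,0],"rotation": [0,0,0]},{"dp": [0,0,0],"rotation": [0,0,0]}]' --fingers 1 --grip_force 50

```text
clock: 5.13
position: [0.5169, -0.27, 0.1536]
ee_rot: [0.0, 0.702, 0.712, -0.0]
contact_force: [-2.1, 0.3, 5.3]
width: 0.0248
```

```bash
python3 - <<'E'
from h import *
s=monitor.get_state();print({k:np.round(s[k],4) for k in('position','ee_rot','width','contact_force','moment','clock','qpos')})
E
```

```text
{'position': array([ 0.5169, -0.27  ,  0.1536]), 'ee_rot': array([ 3.000e-04,  7.025e-01,  7.117e-01, -0.000e+00]), 'width': np.float64(0.0248), 'contact_force': array([-2.0893,  0.3029,  5.2806]), 'moment': array([-0.0281,  0.3047,  0.0935]), 'clock': np.float64(5.1333), 'qpos': array([-6.0050e-01,  3.5620e-01,  1.6374e+00, -2.0000e-04,  1.1475e+00,
       -6.1350e-01])}
```

Request:
send_rows --deltas '[{"dp": [0,0,0.08],"rotation": [0,0,0]},{"dp": [0,0,0.2],"rotation": [0,0,0]},{"dp": [0,0,0.4],"rotation": [0,0,0]},{"dp": [0,0,0.6],"rotation": [0,0,0]},{"dp": [0,0,0.8],"rotation": [0,0,0]},{"dp": [0,0,0.9],"rotation": [0,0,0]},{"dp": [0,0,0.9],"rotation": [0,0,0]},{"dp": [0,0,0.9],"rotation": [0,0,0]}]'

```text
clock: 5.8
position: [0.517, -0.2697, 0.2612]
ee_rot: [0.0, 0.702, 0.712, 0.0]
contact_force: [0.3, 0.4, -2.4]
width: 0.0247
```

```bash
python3 - <<'E'
from h import *
s=monitor.get_state();print({k:np.round(s[k],4) for k in('position','ee_rot','width','contact_force','moment','clock','qpos')})
im=eyes.get_image('scene');cx,cy=203,200
cv2.imwrite('pics/z4.png',cv2.resize(im['color'][cy-70:cy+70,cx-70:cx+70,::-1],(600,600),interpolation=cv2.INTER_CUBIC))
pickle.dump(im,open('s4.pkl','wb'))
E
```

```text
{'position': array([ 0.517 , -0.2697,  0.2612]), 'ee_rot': array([3.000e-04, 7.025e-01, 7.117e-01, 2.000e-04]), 'width': np.float64(0.0247), 'contact_force': array([ 0.3405,  0.4096, -2.3543]), 'moment': array([-0.0322,  0.0169,  0.0039]), 'clock': np.float64(5.8), 'qpos': array([-6.0040e-01,  2.8210e-01,  1.4690e+00,  3.0000e-04,  1.3899e+00,
       -6.1350e-01])}
```

View pics/z4.png

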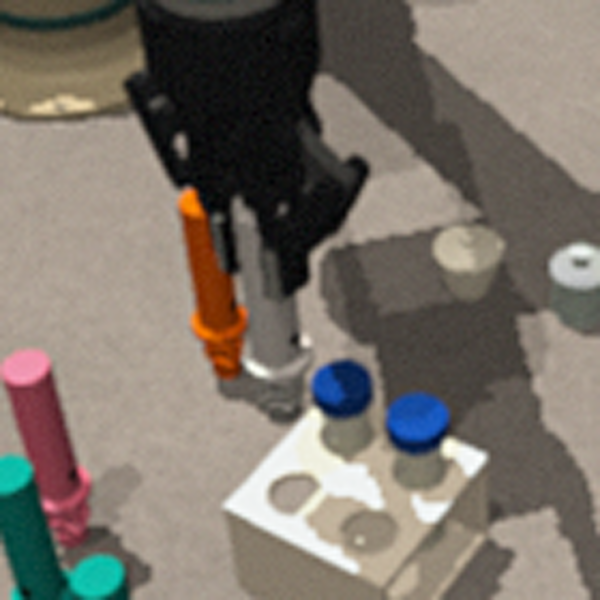

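Request:
send_rows --deltas '[{"dp": [0.01,0.12,0],"rotation": [0,0,0.1]},{"dp": [0.02,0.32,0],"rotation": [0,0,0.25]},{"dp": [0.03,0.56,0],"rotation": [0,0,0.42]},{"dp": [0.046,0.904,0],"rotation": [0,0,0.58]}]'

```text
clock: 6.18
position: [0.5217, -0.162, 0.2587]
ee_rot: [-0.001, 0.592, 0.806, -0.001]
contact_force: [1.3, 0.2, -1.7]
width: 0.0248
```

Request:
send_rows --deltas '[{"dp": [0.015,0.3,0],"rotation": [0,0,0.2]},{"dp": [0.03,0.6,0],"rotation": [0,0,0.4]},{"dp": [0.046,0.904,0],"rotation": [0,0,0.58]}]'

```text
clock: 6.43
position: [0.5267, -0.051, 0.2591]
ee_rot: [-0.002, 0.468, 0.884, -0.0]
contact_force: [0.8, -0.2, -1.7]
width: 0.0249
```

Request:
send_rows --deltas '[{"dp": [0.015,0.3,0],"rotation": [0,0,0.2]},{"dp": [0.03,0.6,0],"rotation": [0,0,0.4]},{"dp": [0.046,0.904,0],"rotation": [0,0,0.58]}]'

```text
clock: 6.68
position: [0.5322, 0.0574, 0.2591]
ee_rot: [-0.002, 0.335, 0.942, -0.001]
contact_force: [0.9, -1.4, -1.8]
width: 0.0252
```

Request:
send_rows --deltas '[{"dp": [0.015,0.3,0],"rotation": [0,0,0]},{"dp": [0.03,0.6,0],"rotation": [0,0,0]},{"dp": [0.046,0.904,0],"rotation": [0,0,0]}]'

```text
clock: 6.93
position: [0.5377, 0.1657, 0.2591]
ee_rot: [-0.002, 0.337, 0.941, -0.001]
contact_force: [1.3, -0.4, -1.7]
width: 0.025
```

Request:
send_rows --deltas '[{"dp": [0.015,0.3,0],"rotation": [0,0,0]},{"dp": [0.03,0.55,0],"rotation": [0,0,0]},{"dp": [0.046,0.78,0],"rotation": [0,0,0]},{"dp": [0.046,0.904,0],"rotation": [0,0,0]},{"dp": [0.046,0.904,0],"rotation": [0,0,0]},{"dp": [0.046,0.904,0],"rotation": [0,0,0]},{"dp": [0.046,0.904,0],"rotation": [0,0,0]}]'

```text
clock: 7.52
position: [0.544, 0.2713, 0.2601]
ee_rot: [-0.001, 0.337, 0.941, -0.001]
contact_force: [-0.6, -0.0, -1.8]
width: 0.0244
```

```bash
python3 - <<'E'
from h import *
s=monitor.get_state();print({k:np.round(s[k],4) for k in('position','ee_rot','width','contact_force','moment','clock','qpos')})
o=[]
for n,(cx,cy) in(('scene',(320,130)),('top',(122,200))):
    im=eyes.get_image(n);pickle.dump(im,open(n+'5.pkl','wb'))
    s=im['color'][cy-50:cy+50,cx-50:cx+50,::-1]
    o.append(cv2.resize(s,(400,400),interpolation=cv2.INTER_CUBIC))
cv2.imwrite('pics/z5.png',np.hstack(o))
E
```

```text
{'position': array([0.544 , 0.2713, 0.2601]), 'ee_rot': array([-5.000e-04,  3.374e-01,  9.414e-01, -1.200e-03]), 'width': np.float64(0.0244), 'contact_force': array([-0.5952, -0.0433, -1.8107]), 'moment': array([-0.0395, -0.0321, -0.0166]), 'clock': np.float64(7.5167), 'qpos': array([ 3.4880e-01,  3.2200e-01,  1.4132e+00, -1.2000e-03,  1.4088e+00,
       -5.3350e-01])}
```

View pics/z5.png

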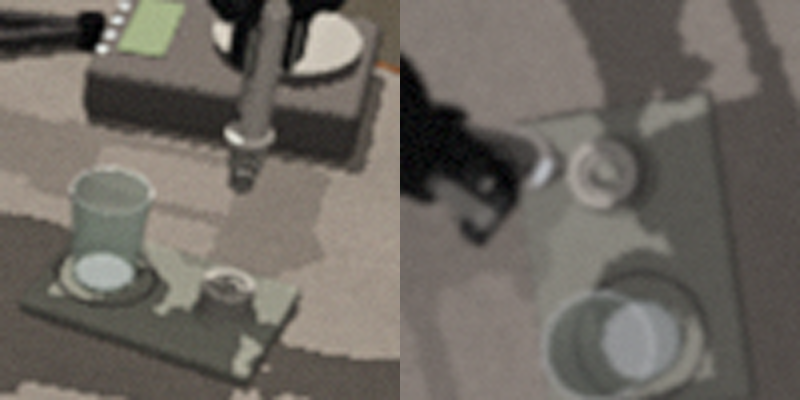

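```bash
python3 - <<'E'
from h import *
for n in('scene','top'):
    im=pickle.load(open(n+'5.pkl','rb'));P=cloud(im);C=im['color'].astype(int)
    cam=-cv2.Rodrigues(np.array(im['rvec']))[0].T@np.array(im['tvec']).ravel()
    print(n,cam.round(3))
    m=(np.hypot(P[...,0]-.544,P[...,1]-.272)<.04)&(P[...,2]>.12)
    for z0,z1,r in((.14,.156,.0097),(.156,.18,.0125),(.182,.189,.018),(.192,.2,.013),(.2,.21,.013),(.21,.22,.013),(.22,.235,.013)):
        q=P[m&(P[...,2]>z0)&(P[...,2]<z1)]
        if len(q)<8:continue
        # mean of visible half + offset away from cam
        print(z0,z1,len(q),fitcirc(q[:,:2],r).round(4),q[:,:2].mean(0).round(4))
    vs,us=np.where(m&(P[...,2]<.235));print(us.min(),us.max(),vs.min(),vs.max())
    q=P[(np.hypot(P[...,0]-.544,P[...,1]-.272)<.03)&(P[...,2]>.042)&(P[...,2]<.05)];print('boss',len(q),fitcirc(q[:,:2]).round(4),(q.min(0)+q.max(0))/2)
    for a,z in(((.544,.272),.26),((.544,.272),.139),((.544,.272),.046)):
        print(z,cv2.projectPoints(np.array([[a[0],a[1],z]]),im['rvec'],im['tvec'],im['mtx'],None)[0].ravel().round(1))
    if n=='scene': cv2.imwrite('pics/z6.png',cv2.resize(im['color'][100:180,285:345,::-1],(450,600),interpolation=cv2.INTER_NEAREST))
    else: cv2.imwrite('pics/z7.png',cv2.resize(im['color'][175:215,95:145,::-1],(750,600),interpolation=cv2.INTER_NEAREST))
E
```

```text
scene [ 0.976 -0.655  0.805]
0.14 0.156 27 [0.5409 0.2697] [0.5436 0.2635]
0.156 0.18 52 [0.5405 0.2714] [0.5452 0.2629]
0.182 0.189 41 [0.5412 0.2722] [0.5454 0.2605]
0.192 0.2 24 [0.5416 0.2704] [0.5459 0.261 ]
0.2 0.21 26 [0.5403 0.2706] [0.5462 0.2625]
0.21 0.22 27 [0.5412 0.2706] [0.5451 0.2615]
0.22 0.235 45 [0.5415 0.271 ] [0.5464 0.2619]
326 338 100 128
boss 63 [0.5444 0.2726 0.0181] [0.54484496 0.27151919 0.04528606]
0.26 [336.5  90.5]
0.139 [330.4 126.6]
0.046 [326.2 151.1]
top [ 0.487 -0.049  0.995]
0.156 0.18 17 [0.542  0.2695] [0.5401 0.2592]
0.182 0.189 69 [0.5411 0.2727] [0.5433 0.2599]
0.192 0.2 13 [0.5422 0.2705] [0.543  0.2592]
0.2 0.21 20 [0.5419 0.2703] [0.5423 0.2588]
0.21 0.22 15 [0.5423 0.2703] [0.545  0.2589]
0.22 0.235 11 [0.5423 0.2706] [0.5497 0.2606]
95 113 182 197
boss 144 [0.5435 0.2729 0.0179] [0.5432759  0.27311855 0.04554166]
0.26 [ 85.3 186. ]
0.139 [108.8 190.2]
0.046 [122.7 192.7]
```

View pics/z6.png

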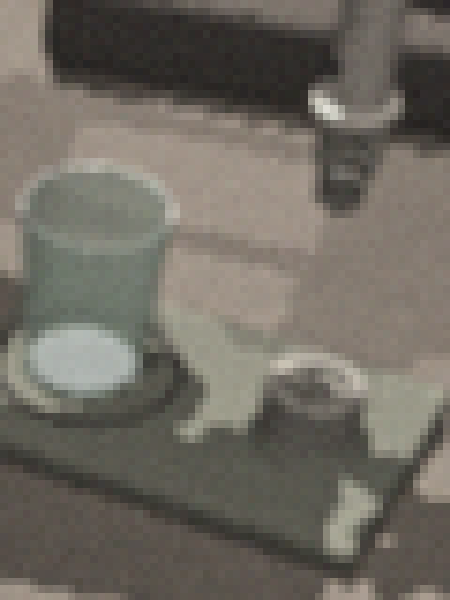

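View pics/z7.png

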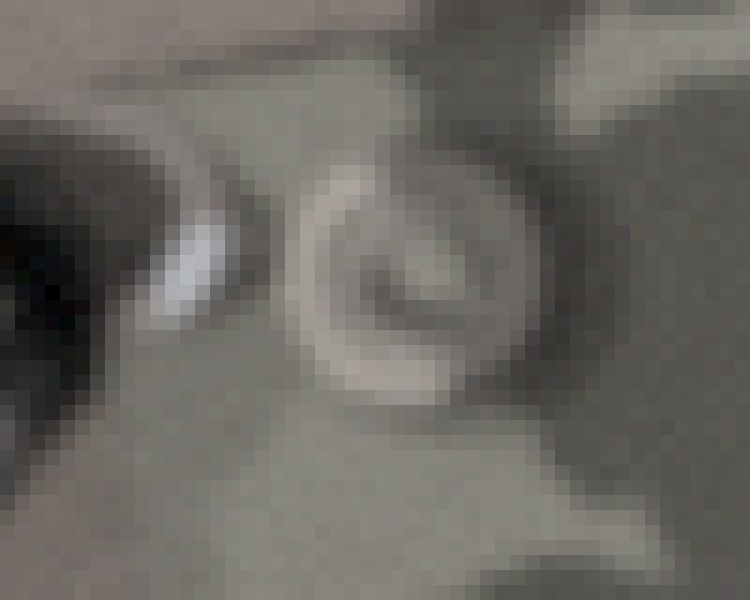

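Request:
send_rows --deltas '[{"dp": [0.015,0.01,-0.15],"rotation": [0,0,0]},{"dp": [0.015,0.01,-0.3],"rotation": [0,0,0]},{"dp": [0.015,0.01,-0.5],"rotation": [0,0,0]},{"dp": [0.015,0.01,-0.62],"rotation": [0,0,0]},{"dp": [0.015,0.01,-0.7],"rotation": [0,0,0]},{"dp": [0.015,0.01,-0.7],"rotation": [0,0,0]},{"dp": [0.015,0.01,-0.7],"rotation": [0,0,0]},{"dp": [0.015,0.01,-0.7],"rotation": [0,0,0]}]'

```text
clock: 8.28
position: [0.5472, 0.2737, 0.1784]
ee_rot: [0.001, 0.337, 0.941, 0.001]
contact_force: [0.9, -0.1, -0.7]
width: 0.0248
```

```bash
cat > look.py <<'E'
from h import *
import sys
t=sys.argv[1]
s=monitor.get_state();print({k:np.round(s[k],4) for k in('position','ee_rot','width','contact_force','moment','clock')})
for n in('scene','top'):
    im=eyes.get_image(n);pickle.dump(im,open(n+t+'.pkl','wb'))
    if n=='scene': a=cv2.resize(im['color'][100:180,285:345,::-1],(450,600),interpolation=cv2.INTER_NEAREST)
    else: b=cv2.resize(im['color'][172:212,97:132,::-1],(350,400),interpolation=cv2.INTER_NEAREST)
o=np.zeros((600,800,3),np.uint8);o[:,:450]=a;o[:400,450:]=b
cv2.imwrite('pics/l%s.png'%t,o)
E
python3 look.py 6; python3 - <<'E'
from h import *
for n in('scene','top'):
    im=pickle.load(open(n+'6.pkl','rb'));P=cloud(im)
    m=(np.hypot(P[...,0]-.544,P[...,1]-.272)<.04)
    print(n)
    for z0,z1,r in((.054,.068,.0097),(.07,.092,.0125),(.097,.103,.018),(.105,.115,.013),(.115,.125,.013),(.125,.135,.013)):
        q=P[m&(P[...,2]>z0)&(P[...,2]<z1)]
        if len(q)<8:continue
        print(z0,z1,len(q),fitcirc(q[:,:2],r).round(4),q[:,:2].mean(0).round(4))
    q=P[(np.hypot(P[...,0]-.544,P[...,1]-.272)<.028)&(P[...,2]>.042)&(P[...,2]<.049)];print('boss',len(q),fitcirc(q[:,:2]).round(4))
    q=P[(np.hypot(P[...,0]-.544,P[...,1]-.272)<.028)&(P[...,2]>.022)&(P[...,2]<.04)];print('bosswall',len(q),fitcirc(q[:,:2],.022).round(4))
E
```

```text
{'position': array([0.5472, 0.2737, 0.1784]), 'ee_rot': array([1.000e-03, 3.374e-01, 9.413e-01, 8.000e-04]), 'width': np.float64(0.0248), 'contact_force': array([ 0.9   , -0.1411, -0.7007]), 'moment': array([-0.0208,  0.0283,  0.0345]), 'clock': np.float64(8.2833)}
scene
0.054 0.068 14 [0.5447 0.273 ] [0.5486 0.2666]
0.07 0.092 46 [0.5446 0.2745] [0.5483 0.2655]
0.097 0.103 13 [0.5456 0.2731] [0.5512 0.2632]
0.105 0.115 28 [0.544  0.2728] [0.5487 0.2636]
0.115 0.125 26 [0.5444 0.2735] [0.5482 0.2645]
0.125 0.135 21 [0.5442 0.2728] [0.5498 0.2636]
boss 55 [0.544  0.2716 0.0177]
bosswall 87 [0.5433 0.2735]
top
0.07 0.092 12 [0.5455 0.2722] [0.542  0.2622]
0.097 0.103 12 [0.5456 0.2739] [0.5458 0.2599]
0.105 0.115 37 [0.5458 0.2717] [0.5466 0.2618]
0.115 0.125 13 [0.5454 0.2733] [0.5475 0.2624]
0.125 0.135 9 [0.5452 0.2731] [0.5476 0.2617]
boss 96 [0.5433 0.2723 0.0176]
bosswall 74 [0.5446 0.2744]
```

View pics/l6.png

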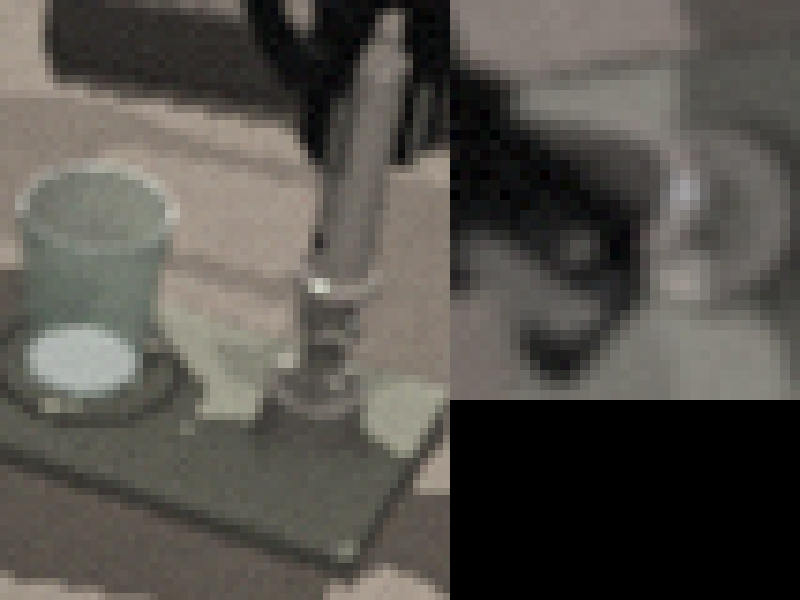

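```bash
python3 - <<'E'
from h import *
im=pickle.load(open('scene6.pkl','rb'))
A=np.array([.545,.273,.122])
for a in range(180,360,15):
    p=A+.013*np.array([np.cos(np.radians(a)),np.sin(np.radians(a)),0])
    q=cv2.projectPoints(p[None],im['rvec'],im['tvec'],im['mtx'],None)[0].ravel();print(a,(((q-[285,100])+.5)*7.5).round(0),end=' ')
print(monitor.get_state()['position'])
g=im['color'][:,:,0].astype(int)
for v in (138,140,142,144,146,147,148,149,150,151,152,153): print(v,g[v,316:342])
E
```

```text
180 [314. 227.] 195 [311. 231.] 210 [309. 235.] 225 [310. 240.] 240 [314. 245.] 255 [319. 249.] 270 [325. 253.] 285 [333. 255.] 300 [341. 256.] 315 [350. 257.] 330 [357. 255.] 345 [364. 253.] [0.5471706  0.27390167 0.17859408]
138 [148 146 140 135 133 130 135 132 112 103 158 203 186 142 139 146 143 141
 130 126 130 132 133 135 133 134]
140 [160 157 158 156 152 147 151 146 120  94  80  83  94  98  96  93 104 114
 127 132 134 135 135 138 134 132]
142 [150 159 167 167 166 168 168 154 121  82  69  79  75  78  76  90 104 129
 135 136 139 140 139 139 137 132]
144 [155 154 152 149 152 157 146 143 132 102  84 100 112 113 110  95  94 122
 136 135 140 133 133 138 134 132]
146 [133 135 145 143 134 132 135 145 133  95  64  66  63  67  85 111 133 142
 139 136 138 138 138 134 134 137]
147 [131 132 131 132 135 144 166 170 144  96  67  70  68  64  78 112 128 131
 134 138 135 138 134 136 133 131]
148 [131 134 134 139 131 139 166 171 134  93  73  78  77  78  96 127 132 132
 131 133 128 134 134 130 135 134]
149 [129 132 130 134 123 117 115 113  98  86  81  81  91  90 110 139 130 129
 129 122 134 133 132 131 129 133]
150 [142 137 131 134 119 119  98  88  86  92  85  89 105 123 115  93 101 123
 132 129 136 137 138 145 144 139]
151 [154 150 145 131 115 115 107  90  85  84  80  88  91 126 118  90 103 121
 131 138 144 150 155 159 158 150]
152 [153 157 161 145 106  98 118 110  92  83  80  87  86  92 100  98 112 129
 142 152 158 158 154 160 157 159]
153 [158 159 158 128  78  77 101 113 104  95  88  91  97 108 112 116 113 127
 148 160 155 152 155 157 154 157]
```

Request:
send_rows --deltas '[{"dp": [-0.0075,-0.0035,0],"rotation": [0,0,0]},{"dp": [-0.0075,-0.0035,-0.04],"rotation": [0,0,0]},{"dp": [-0.0075,-0.0035,-0.08],"rotation": [0,0,0]},{"dp": [-0.0075,-0.0035,-0.11],"rotation": [0,0,0]},{"dp": [-0.0075,-0.0035,-0.13],"rotation": [0,0,0]},{"dp": [-0.0075,-0.0035,-0.13],"rotation": [0,0,0]},{"dp": [-0.0075,-0.0035,-0.13],"rotation": [0,0,0]}]'

```text
clock: 8.97
position: [0.5452, 0.2733, 0.1611]
ee_rot: [-0.0, 0.337, 0.941, -0.0]
contact_force: [-0.1, -0.9, -1.7]
width: 0.0249
```

```bash
cat > st.py <<'E'
from h import *
s=monitor.get_state();q=s['ee_rot'];print({k:np.round(s[k],4) for k in('position','contact_force','moment')},'phi',round(2*np.arctan2(q[2],q[1])-np.pi/2,3),s['width'].round(4),s['clock'],'j6',s['qpos'][5].round(3))
E
python3 st.py
```

```text
Traceback (most recent call last):
  File "st.py", line 2, in <module>
    s=monitor.get_state();q=s['ee_rot'];print({k:np.round(s[k],4) for k in('position','contact_force','moment')},'phi',round(2*np.arctan2(q[2],q[1])-np.pi/2,3),s['width'].round(4),s['clock'],'j6',s['qpos'][5].round(3))
                                                                                                                                                                ^^^^^^^^^^^^^^^^
AttributeError: 'float' object has no attribute 'round'
```

```bash
sed -i "s/s\['width'\].round(4)/round(float(s['width']),4)/; s/s\['qpos'\]\[5\].round(3)/round(float(s['qpos'][5]),3)/" st.py; python3 st.py
```

```text
{'position': array([0.5452, 0.2733, 0.1611]), 'contact_force': array([-0.0873, -0.9175, -1.6504]), 'moment': array([-0.0445,  0.0183,  0.0168])} phi 0.883 0.0249 8.9667 j6 -0.532
```

Request:
send_rows --deltas '[{"dp": [0,0,-0.015],"rotation": [0,0,0]},{"dp": [0,0,-0.03],"rotation": [0,0,0]},{"dp": [0,0,-0.045],"rotation": [0,0,0]},{"dp": [0,0,-0.045],"rotation": [0,0,0]}]'

```text
clock: 9.3
position: [0.5457, 0.274, 0.156]
ee_rot: [0.0, 0.337, 0.941, 0.001]
contact_force: [-0.3, 2.6, -1.2]
width: 0.0245
```

```bash
python3 look.py 7
```

```text
{'position': array([0.5457, 0.274 , 0.156 ]), 'ee_rot': array([2.000e-04, 3.372e-01, 9.414e-01, 8.000e-04]), 'width': np.float64(0.0245), 'contact_force': array([-0.3295,  2.6245, -1.2412]), 'moment': array([ 0.465 , -0.0842, -0.0125]), 'clock': np.float64(9.3)}
```

View pics/l7.png

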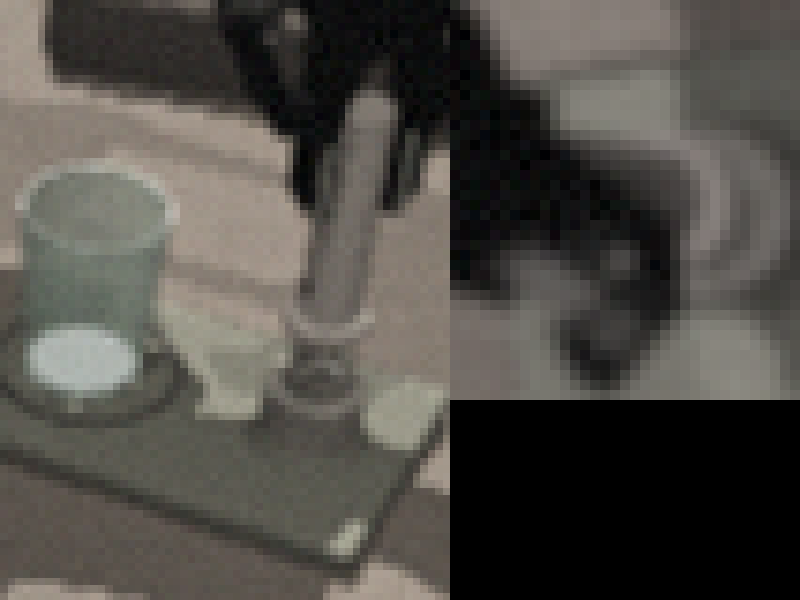

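Request:
send_rows --deltas '[{"dp": [0,0.005,0],"rotation": [0,0,0]},{"dp": [0,0.005,-0.015],"rotation": [0,0,0]},{"dp": [0,0.005,-0.03],"rotation": [0,0,0]},{"dp": [0,0.005,-0.03],"rotation": [0,0,0]}]'

```text
clock: 9.73
position: [0.5455, 0.2741, 0.1523]
ee_rot: [0.0, 0.337, 0.941, 0.0]
contact_force: [0.9, 1.8, -2.1]
width: 0.0248
```

```bash
python3 st.py
```

```text
{'position': array([0.5455, 0.2741, 0.1523]), 'contact_force': array([ 0.8639,  1.8448, -2.0838]), 'moment': array([ 0.5095, -0.2015,  0.0554])} phi 0.883 0.0248 9.7333 j6 -0.532
```

Request:
send_rows --deltas '[{"dp": [0.003,0.006,0],"rotation": [0,0,0]},{"dp": [0.003,0.006,-0.01],"rotation": [0,0,0]},{"dp": [0.003,0.006,-0.015],"rotation": [0,0,0]},{"dp": [0.003,0.006,-0.015],"rotation": [0,0,0]}]'

```text
clock: 10.07
position: [0.5456, 0.2744, 0.1505]
ee_rot: [-0.0, 0.337, 0.941, -0.0]
contact_force: [0.2, 1.0, -2.4]
width: 0.0248
```

```bash
python3 st.py
```

```text
{'position': array([0.5456, 0.2744, 0.1505]), 'contact_force': array([ 0.2104,  0.9618, -2.4216]), 'moment': array([ 0.1876, -0.0791, -0.0373])} phi 0.883 0.0248 10.0667 j6 -0.531
```

Request:
send_rows --deltas '[{"dp": [0.002,0.003,-0.005],"rotation": [0,0,0]},{"dp": [0.002,0.003,-0.012],"rotation": [0,0,0]},{"dp": [0.002,0.003,-0.012],"rotation": [0,0,0]}]'

```text
clock: 10.32
position: [0.5458, 0.2746, 0.1491]
ee_rot: [-0.0, 0.337, 0.941, -0.0]
contact_force: [0.2, 0.1, -1.4]
width: 0.0246
```

Request:
send_rows --deltas '[{"dp": [0,0,-0.004],"rotation": [0,0,0]},{"dp": [0,0,-0.008],"rotation": [0,0,0]},{"dp": [0,0,-0.008],"rotation": [0,0,0]}]'

```text
clock: 10.57
position: [0.5459, 0.2748, 0.1489]
ee_rot: [0.0, 0.337, 0.941, -0.0]
contact_force: [-0.6, -1.1, 3.1]
width: 0.025
```

```bash
python3 st.py
```

```text
{'position': array([0.5459, 0.2748, 0.1489]), 'contact_force': array([-0.5887, -1.1217,  3.1057]), 'moment': array([-0.2601,  0.2836,  0.0293])} phi 0.883 0.025 10.5667 j6 -0.53
```

Request:
send_rows --deltas '[{"dp": [0,0,0.002],"rotation": [0,0,0.16]},{"dp": [0,0,0.003],"rotation": [0,0,0.32]},{"dp": [0,0,0.004],"rotation": [0,0,0.48]},{"dp": [0,0,0.005],"rotation": [0,0,0.64]},{"dp": [0,0,0.006],"rotation": [0,0,0.8]},{"dp": [0,0,0.006],"rotation": [0,0,0.8]}]'

```text
clock: 11.07
position: [0.5464, 0.2755, 0.1495]
ee_rot: [0.001, 0.143, 0.99, 0.001]
contact_force: [0.0, 0.6, 1.4]
width: 0.0247
```

```bash
python3 st.py
```

```text
{'position': array([0.5464, 0.2755, 0.1495]), 'contact_force': array([0.0467, 0.6453, 1.3722]), 'moment': array([ 0.1729, -0.0036, -0.0209])} phi 1.284 0.0247 11.0667 j6 -0.931
```

Request:
send_rows --deltas '[{"dp": [0,0,0.001],"rotation": [0,0,0.15]},{"dp": [0,0,0.002],"rotation": [0,0,0.3]},{"dp": [0,0,0.002],"rotation": [0,0,0.4]},{"dp": [0,0,0.002],"rotation": [0,0,0.4]}]'

```text
clock: 11.4
position: [0.5461, 0.2758, 0.1496]
ee_rot: [0.0, 0.045, 0.999, 0.001]
contact_force: [-0.0, 0.7, 1.9]
width: 0.0249
```

```bash
python3 st.py
```

```text
{'position': array([0.5461, 0.2758, 0.1496]), 'contact_force': array([-0.0395,  0.6868,  1.8633]), 'moment': array([ 0.4261,  0.1285, -0.0514])} phi 1.482 0.0249 11.4 j6 -1.129
```

Request:
send_rows --deltas '[{"dp": [0,0.003,0.001],"rotation": [0,0,0.1]},{"dp": [0,0.003,0.001],"rotation": [0,0,0.2]},{"dp": [0,0.003,0.001],"rotation": [0,0,0.2]}]'

```text
clock: 11.65
position: [0.5459, 0.2761, 0.1496]
ee_rot: [0.0, -0.005, 1.0, 0.001]
contact_force: [-0.8, 3.2, 1.7]
width: 0.0249
```

Request:
send_rows --deltas '[{"dp": [0,0,0.001],"rotation": [0,0,0.1]},{"dp": [0,0,0.001],"rotation": [0,0,0.2]},{"dp": [0,0,0.001],"rotation": [0,0,0.2]}]'

```text
clock: 11.9
position: [0.5457, 0.2762, 0.1494]
ee_rot: [-0.0, -0.055, 0.998, 0.001]
contact_force: [-1.6, 3.1, 0.3]
width: 0.025
```

```bash
python3 st.py
```

```text
{'position': array([0.5457, 0.2762, 0.1494]), 'contact_force': array([-1.5887,  3.1079,  0.256 ]), 'moment': array([0.7807, 0.1575, 0.0017])} phi 1.681 0.025 11.9 j6 -1.328
```

Request:
send_rows --deltas '[{"dp": [-0.002,0.004,0],"rotation": [0,0,0]},{"dp": [-0.002,0.008,0],"rotation": [0,0,0]},{"dp": [-0.002,0.008,0],"rotation": [0,0,0]}]'

```text
clock: 12.15
position: [0.5457, 0.2764, 0.1494]
ee_rot: [-0.0, -0.055, 0.998, 0.0]
contact_force: [-0.6, 2.0, -0.2]
width: 0.0246
```

```bash
python3 st.py; python3 look.py 8
```

```text
{'position': array([0.5457, 0.2764, 0.1494]), 'contact_force': array([-0.5784,  1.9681, -0.2152]), 'moment': array([ 0.5176,  0.0699, -0.0469])} phi 1.682 0.0246 12.15 j6 -1.326
{'position': array([0.5457, 0.2764, 0.1494]), 'ee_rot': array([-0.    , -0.0554,  0.9985,  0.    ]), 'width': np.float64(0.0246), 'contact_force': array([-0.5784,  1.9681, -0.2152]), 'moment': array([ 0.5176,  0.0699, -0.0469]), 'clock': np.float64(12.15)}
```

View pics/l8.png

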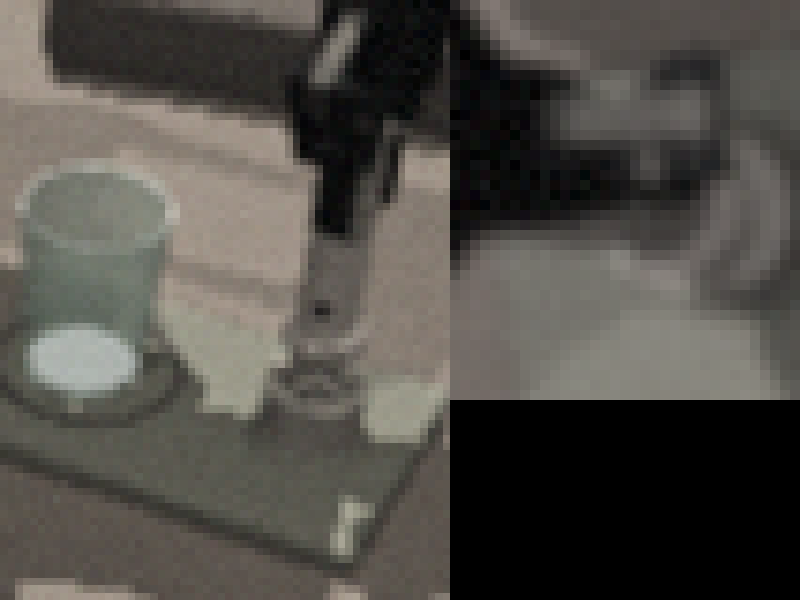

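```bash
python3 - <<'E'
from h import *
im=pickle.load(open('scene8.pkl','rb'))
for A in([.544,.2725,.093],[.544,.2725,.095]):
  for a in range(240,330,10):
    p=np.array(A)+.013*np.array([np.cos(np.radians(a)),np.sin(np.radians(a)),0])
    q=cv2.projectPoints(p[None],im['rvec'],im['tvec'],im['mtx'],None)[0].ravel();print(a,(((q-[285,100])+.5)*7.5).round(0),end=' ')
  q=cv2.projectPoints(np.array([A]),im['rvec'],im['tvec'],im['mtx'],None)[0].ravel();print('ax',(((q-[285,100])+.5)*7.5).round(0))
g=im['color'][:,:,0].astype(int)
for v in range(136,146): print(v,g[v,320:340])
E
```

```text
240 [301. 303.] 250 [304. 306.] 260 [308. 308.] 270 [313. 311.] 280 [318. 312.] 290 [323. 314.] 300 [329. 314.] 310 [334. 315.] 320 [339. 314.] ax [329. 296.]
240 [302. 299.] 250 [305. 302.] 260 [309. 304.] 270 [313. 307.] 280 [318. 308.] 290 [324. 310.] 300 [329. 310.] 310 [335. 311.] 320 [340. 310.] ax [329. 292.]
136 [159 163 162 163 156 116  89  91  97 100  96  96  99 107 125 137 138 138
 138 133]
137 [148 149 155 150 138 111  85  97 100 102  99  96  95 112 126 133 140 134
 134 137]
138 [128 135 135 132 127  92  88  96 101  95 101  94  97 114 130 137 134 133
 132 135]
139 [131 129 135 136 114  92  90  92  99 104  98  94  96 122 136 136 130 134
 131 129]
140 [136 134 136 140 115  88  80  64  67  94 100  95 101 122 134 135 132 135
 131 131]
141 [155 148 149 147 117  86  76  36  45  83  96  93 101 119 137 134 136 137
 136 135]
142 [164 168 157 135 102  88  87  73  75  94  98  95 113 134 139 135 133 138
 142 141]
143 [162 165 140 115 102  89  93  97  98  97  96 101 129 143 141 129 135 138
 135 141]
144 [158 160 126 108 107 100  97 101 105 105 108 123 147 146 138 136 134 139
 134 134]
145 [159 154 130 108 109 114 125 119 115 124 138 148 143 129 132 136 139 135
 132 133]
```

Request:
send_rows --deltas '[{"dp": [0,0.003,0],"rotation": [0,0,0.1]},{"dp": [0,0.003,-0.001],"rotation": [0,0,0.2]},{"dp": [0,0.003,-0.003],"rotation": [0,0,0.2]}]'

```text
clock: 12.5
position: [0.5456, 0.2767, 0.1489]
ee_rot: [-0.0, -0.106, 0.994, 0.0]
contact_force: [-0.1, 2.4, 0.3]
width: 0.0247
```

```bash
python3 st.py
```

```text
{'position': array([0.5456, 0.2767, 0.1489]), 'contact_force': array([-0.0564,  2.3559,  0.2581]), 'moment': array([ 0.5579,  0.125 , -0.0167])} phi 1.783 0.0247 12.5 j6 -1.428
```

Request:
send_rows --deltas '[{"dp": [0,0.003,-0.004],"rotation": [0,0,0]},{"dp": [0,0.003,-0.008],"rotation": [0,0,0]},{"dp": [0,0.003,-0.008],"rotation": [0,0,0]}]'

```text
clock: 12.75
position: [0.5457, 0.2768, 0.148]
ee_rot: [-0.0, -0.106, 0.994, -0.0]
contact_force: [-0.9, 1.6, -2.0]
width: 0.0254
```

```bash
python3 st.py
```

```text
{'position': array([0.5457, 0.2768, 0.148 ]), 'contact_force': array([-0.8627,  1.6099, -2.0299]), 'moment': array([ 0.3563,  0.0779, -0.0042])} phi 1.782 0.0254 12.75 j6 -1.426
```

Request:
send_rows --deltas '[{"dp": [0,0.002,-0.006],"rotation": [0,0,0]},{"dp": [0,0.002,-0.012],"rotation": [0,0,0]},{"dp": [0,0.002,-0.018],"rotation": [0,0,0]},{"dp": [0,0.002,-0.018],"rotation": [0,0,0]}]'

```text
clock: 13.08
position: [0.5457, 0.277, 0.1457]
ee_rot: [-0.0, -0.106, 0.994, -0.0]
contact_force: [0.1, -0.1, -1.3]
width: 0.0253
```

```bash
python3 st.py
```

```text
{'position': array([0.5457, 0.277 , 0.1457]), 'contact_force': array([ 0.0882, -0.1351, -1.3289]), 'moment': array([ 0.1208, -0.0243,  0.0033])} phi 1.783 0.0253 13.0833 j6 -1.426
```

Dropping freely. Continue to the bottom of the drop.

Request:
send_rows --deltas '[{"dp": [0,0,-0.005],"rotation": [0,0,0]},{"dp": [0,0,-0.01],"rotation": [0,0,0]},{"dp": [0,0,-0.01],"rotation": [0,0,0]}]'

```text
clock: 13.33
position: [0.5458, 0.2771, 0.1451]
ee_rot: [0.0, -0.106, 0.994, -0.0]
contact_force: [-0.6, 0.0, 0.2]
width: 0.0248
```

Request:
send_rows --deltas '[{"dp": [0,0,-0.003],"rotation": [0,0,0]},{"dp": [0,0,-0.006],"rotation": [0,0,0]},{"dp": [0,0,-0.006],"rotation": [0,0,0]}]'

```text
clock: 13.58
position: [0.546, 0.2771, 0.145]
ee_rot: [0.0, -0.106, 0.994, -0.0]
contact_force: [-0.8, -1.3, 5.4]
width: 0.0252
```

```bash
python3 st.py
```

```text
{'position': array([0.546 , 0.2771, 0.145 ]), 'contact_force': array([-0.843 , -1.3063,  5.3592]), 'moment': array([-0.2486,  0.2567,  0.0419])} phi 1.783 0.0252 13.5833 j6 -1.427
```

Request:
send_rows --deltas '[{"dp": [0,0,0.012],"rotation": [0,0,0]},{"dp": [0,-0.001,0.012],"rotation": [0,0,-0.14]},{"dp": [0,-0.002,0.011],"rotation": [0,0,-0.28]},{"dp": [0,-0.004,0.01],"rotation": [0,0,-0.42]},{"dp": [0,-0.006,0.009],"rotation": [0,0,-0.56]},{"dp": [0,-0.008,0.008],"rotation": [0,0,-0.7]},{"dp": [0,-0.009,0.007],"rotation": [0,0,-0.85]},{"dp": [0,-0.01,0.006],"rotation": [0,0,-1]},{"dp": [0,-0.01,0.006],"rotation": [0,0,-1]}]'

```text
clock: 14.33
position: [0.5454, 0.2762, 0.1444]
ee_rot: [-0.0, 0.144, 0.99, 0.0]
contact_force: [-0.3, 0.2, -1.2]
width: 0.0249
```

```bash
python3 st.py
```

```text
{'position': array([0.5454, 0.2762, 0.1444]), 'contact_force': array([-0.2675,  0.1562, -1.2374]), 'moment': array([ 0.0344,  0.0426, -0.0416])} phi 1.282 0.0249 14.3333 j6 -0.927
```

Request:
send_rows --deltas '[{"dp": [-0.001,-0.002,-0.001],"rotation": [0,0,-0.16]},{"dp": [-0.001,-0.004,-0.002],"rotation": [0,0,-0.33]},{"dp": [-0.002,-0.005,-0.003],"rotation": [0,0,-0.5]},{"dp": [-0.003,-0.006,-0.004],"rotation": [0,0,-0.66]},{"dp": [-0.003,-0.008,-0.005],"rotation": [0,0,-0.83]},{"dp": [-0.004,-0.009,-0.0065],"rotation": [0,0,-1]},{"dp": [-0.004,-0.009,-0.0065],"rotation": [0,0,-1]}]'

```text
clock: 14.92
position: [0.5451, 0.275, 0.1436]
ee_rot: [-0.0, 0.384, 0.924, -0.0]
contact_force: [0.8, -0.5, -2.0]
width: 0.0252
```

```bash
python3 st.py
```

```text
{'position': array([0.5451, 0.275 , 0.1436]), 'contact_force': array([ 0.7594, -0.5106, -1.9752]), 'moment': array([-0.0184,  0.0179,  0.0426])} phi 0.783 0.0252 14.9167 j6 -0.43
```

Request:
send_rows --deltas '[{"dp": [-0.001,-0.001,-0.001],"rotation": [0,0,-0.16]},{"dp": [-0.003,-0.002,-0.002],"rotation": [0,0,-0.33]},{"dp": [-0.004,-0.003,-0.0035],"rotation": [0,0,-0.5]},{"dp": [-0.006,-0.004,-0.005],"rotation": [0,0,-0.66]},{"dp": [-0.007,-0.005,-0.006],"rotation": [0,0,-0.83]},{"dp": [-0.009,-0.005,-0.0073],"rotation": [0,0,-1]},{"dp": [-0.009,-0.005,-0.0073],"rotation": [0,0,-1]}]'

```text
clock: 15.5
position: [0.544, 0.2744, 0.1428]
ee_rot: [-0.0, 0.6, 0.8, -0.0]
contact_force: [-0.3, 0.6, -1.7]
width: 0.0249
```

```bash
python3 st.py
```

```text
{'position': array([0.544 , 0.2744, 0.1428]), 'contact_force': array([-0.3388,  0.611 , -1.6529]), 'moment': array([-0.05  , -0.0043, -0.0662])} phi 0.285 0.0249 15.5 j6 0.068
```

Next: (-1.2, 0) mm.

Request:
send_rows --deltas '[{"dp": [-0.001,0,-0.001],"rotation": [0,0,-0.16]},{"dp": [-0.003,0,-0.002],"rotation": [0,0,-0.33]},{"dp": [-0.005,0,-0.0035],"rotation": [0,0,-0.5]},{"dp": [-0.006,0,-0.005],"rotation": [0,0,-0.66]},{"dp": [-0.008,0,-0.006],"rotation": [0,0,-0.83]},{"dp": [-0.01,0,-0.0073],"rotation": [0,0,-1]},{"dp": [-0.01,0,-0.0073],"rotation": [0,0,-1]}]'

```text
clock: 16.08
position: [0.543, 0.2743, 0.142]
ee_rot: [0.0, 0.779, 0.628, -0.0]
contact_force: [-0.3, 0.6, -2.8]
width: 0.0248
```

```bash
python3 st.py
```

```text
{'position': array([0.543 , 0.2743, 0.142 ]), 'contact_force': array([-0.2949,  0.5606, -2.8007]), 'moment': array([-0.0598,  0.017 ,  0.0258])} phi -0.214 0.0248 16.0833 j6 0.568
```

Request:
send_rows --deltas '[{"dp": [-0.001,0,-0.001],"rotation": [0,0,-0.16]},{"dp": [-0.003,0.001,-0.002],"rotation": [0,0,-0.33]},{"dp": [-0.005,0.002,-0.0035],"rotation": [0,0,-0.5]},{"dp": [-0.006,0.003,-0.005],"rotation": [0,0,-0.66]},{"dp": [-0.008,0.004,-0.006],"rotation": [0,0,-0.83]},{"dp": [-0.009,0.005,-0.0073],"rotation": [0,0,-1]},{"dp": [-0.009,0.005,-0.0073],"rotation": [0,0,-1]}]'

```text
clock: 16.67
position: [0.5418, 0.2748, 0.1412]
ee_rot: [0.0, 0.909, 0.416, -0.0]
contact_force: [0.3, 0.2, -1.3]
width: 0.0253
```

```bash
python3 st.py
```

```text
{'position': array([0.5418, 0.2748, 0.1412]), 'contact_force': array([ 0.3407,  0.2124, -1.3041]), 'moment': array([-0.1857, -0.0097, -0.0317])} phi -0.713 0.0253 16.6667 j6 1.069
```

Request:
send_rows --deltas '[{"dp": [-0.001,0.001,-0.001],"rotation": [0,0,-0.16]},{"dp": [-0.002,0.002,-0.002],"rotation": [0,0,-0.33]},{"dp": [-0.003,0.004,-0.0035],"rotation": [0,0,-0.5]},{"dp": [-0.004,0.005,-0.005],"rotation": [0,0,-0.66]},{"dp": [-0.005,0.006,-0.006],"rotation": [0,0,-0.83]},{"dp": [-0.006,0.008,-0.0073],"rotation": [0,0,-1]},{"dp": [-0.006,0.008,-0.0073],"rotation": [0,0,-1]}]'

```text
clock: 17.25
position: [0.541, 0.2757, 0.1404]
ee_rot: [0.0, 0.984, 0.178, -0.0]
contact_force: [-0.6, -0.8, -2.7]
width: 0.025
```

```bash
python3 st.py
```

```text
{'position': array([0.541 , 0.2757, 0.1404]), 'contact_force': array([-0.6235, -0.7673, -2.688 ]), 'moment': array([-0.2336,  0.0508,  0.0041])} phi -1.213 0.025 17.25 j6 1.57
```

Request:
send_rows --deltas '[{"dp": [0,0.001,-0.001],"rotation": [0,0,-0.16]},{"dp": [0,0.002,-0.002],"rotation": [0,0,-0.33]},{"dp": [0,0.003,-0.0035],"rotation": [0,0,-0.5]},{"dp": [0,0.004,-0.005],"rotation": [0,0,-0.66]},{"dp": [0,0.005,-0.006],"rotation": [0,0,-0.83]},{"dp": [0,0.006,-0.0073],"rotation": [0,0,-1]},{"dp": [0,0.006,-0.0073],"rotation": [0,0,-1]}]'

```text
clock: 17.83
position: [0.5409, 0.2767, 0.1395]
ee_rot: [0.0, 0.997, -0.071, -0.0]
contact_force: [0.2, -0.8, -2.4]
width: 0.025
```

```bash
python3 st.py;python3 look.py 9
```

```text
{'position': array([0.5409, 0.2767, 0.1395]), 'contact_force': array([ 0.2112, -0.8444, -2.4365]), 'moment': array([-0.1051,  0.0702,  0.0524])} phi -1.713 0.025 17.8333 j6 2.071
{'position': array([0.5409, 0.2767, 0.1395]), 'ee_rot': array([ 1.000e-04,  9.975e-01, -7.090e-02, -3.000e-04]), 'width': np.float64(0.025), 'contact_force': array([ 0.2112, -0.8444, -2.4365]), 'moment': array([-0.1051,  0.0702,  0.0524]), 'clock': np.float64(17.8333)}
```

View pics/l9.png

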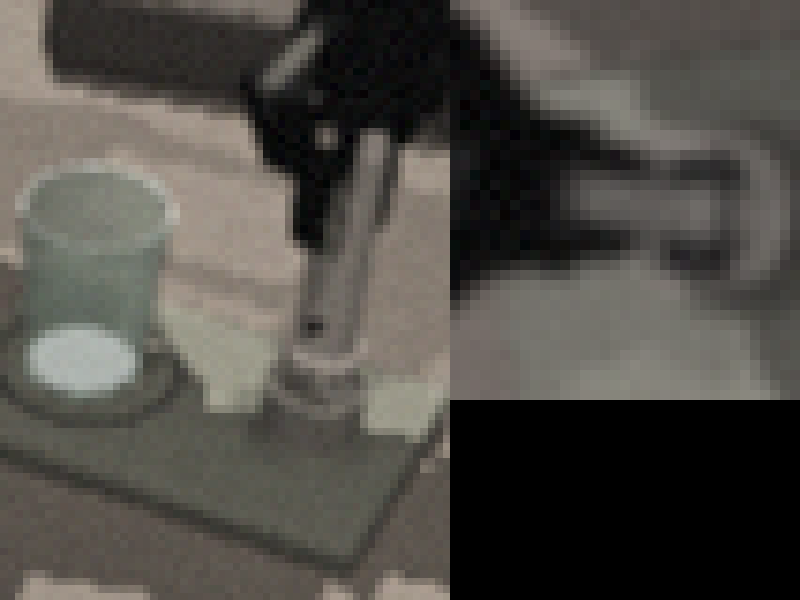

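Request:
send_rows --deltas '[{"dp": [0,0,0],"rotation": [0,0,0]},{"dp": [0,0,0],"rotation": [0,0,0]},{"dp": [0,0,0],"rotation": [0,0,0]},{"dp": [0,0,0],"rotation": [0,0,0]},{"dp": [0,0,0],"rotation": [0,0,0]},{"dp": [0,0,0],"rotation": [0,0,0]}]' --fingers -0.2

```text
clock: 18.43
position: [0.5413, 0.2768, 0.1398]
ee_rot: [-0.0, 0.997, -0.073, 0.0]
contact_force: [0.3, -0.4, -0.0]
width: 0.051
```

```bash
python3 st.py
```

```text
{'position': array([0.5413, 0.2768, 0.1398]), 'contact_force': array([ 0.326 , -0.3659, -0.0034]), 'moment': array([-0.0241,  0.0462,  0.0402])} phi -1.717 0.051 18.4333 j6 2.075
```

Request:
send_rows --deltas '[{"dp": [0.005,0,0],"rotation": [0,0,0.2]},{"dp": [0.01,0,0],"rotation": [0,0,0.4]},{"dp": [0.015,-0.001,0],"rotation": [0,0,0.6]},{"dp": [0.02,-0.003,0],"rotation": [0,0,0.8]},{"dp": [0.021,-0.003,0],"rotation": [0,0,1]}]'

```text
clock: 18.85
position: [0.5438, 0.2764, 0.1398]
ee_rot: [0.0, 0.984, 0.179, 0.0]
contact_force: [0.2, -0.4, -0.2]
width: 0.0514
```

Request:
send_rows --deltas '[{"dp": [0,0,0],"rotation": [0,0,0.2]},{"dp": [0,0,0],"rotation": [0,0,0.4]},{"dp": [0,0,0],"rotation": [0,0,0.6]},{"dp": [0,0,0],"rotation": [0,0,0.8]},{"dp": [0,0,0],"rotation": [0,0,1]}]'

```text
clock: 19.27
position: [0.5437, 0.2764, 0.1397]
ee_rot: [0.0, 0.909, 0.416, 0.0]
contact_force: [0.2, 0.4, -0.5]
width: 0.0509
```

Request:
send_rows --deltas '[{"dp": [0,0,0],"rotation": [0,0,0.2]},{"dp": [0,0,0],"rotation": [0,0,0.4]},{"dp": [0,0,0],"rotation": [0,0,0.6]},{"dp": [0,0,0],"rotation": [0,0,0.8]},{"dp": [0,0,0],"rotation": [0,0,1]}]'

```text
clock: 19.68
position: [0.5437, 0.2764, 0.1397]
ee_rot: [0.0, 0.778, 0.628, 0.0]
contact_force: [0.1, -0.2, 1.3]
width: 0.0513
```

Request:
send_rows --deltas '[{"dp": [0,0,0],"rotation": [0,0,0.2]},{"dp": [0,0,0],"rotation": [0,0,0.4]},{"dp": [0,0,0],"rotation": [0,0,0.6]},{"dp": [0,0,0],"rotation": [0,0,0.8]},{"dp": [0,0,0],"rotation": [0,0,1]}]'

```text
clock: 20.1
position: [0.5437, 0.2764, 0.1397]
ee_rot: [0.0, 0.598, 0.801, 0.0]
contact_force: [-0.6, 0.4, -0.2]
width: 0.0511
```

Request:
send_rows --deltas '[{"dp": [0,0,0],"rotation": [0,0,0.2]},{"dp": [0,0,0],"rotation": [0,0,0.4]},{"dp": [0,0,0],"rotation": [0,0,0.6]},{"dp": [0,0,0],"rotation": [0,0,0.8]},{"dp": [0,0,0],"rotation": [0,0,1]}]'

```text
clock: 20.52
position: [0.5437, 0.2764, 0.1397]
ee_rot: [0.0, 0.381, 0.924, 0.0]
contact_force: [0.2, 0.4, 0.0]
width: 0.0514
```

Request:
send_rows --deltas '[{"dp": [0,0,0],"rotation": [0,0,0.2]},{"dp": [0,0,0],"rotation": [0,0,0.4]},{"dp": [0,0,0],"rotation": [0,0,0.6]},{"dp": [0,0,0],"rotation": [0,0,0.8]},{"dp": [0,0,0],"rotation": [0,0,1]},{"dp": [0,0,0],"rotation": [0,0,1]}]'

```text
clock: 21.02
position: [0.5437, 0.2764, 0.1397]
ee_rot: [0.0, 0.142, 0.99, 0.0]
contact_force: [0.1, -1.2, 0.4]
width: 0.0512
```

```bash
python3 st.py; python3 look.py 10;  python3 - <<'E'
from h import *
for n in('scene','top'):
    im=pickle.load(open(n+'10.pkl','rb'));P=cloud(im)
    m=(np.hypot(P[...,0]-.544,P[...,1]-.272)<.04)
    print(n)
    for z0,z1,r in((.073,.085,.013),(.085,.1,.013),(.1,.11,.013)):
        q=P[m&(P[...,2]>z0)&(P[...,2]<z1)]
        if len(q)>7: print(z0,z1,len(q),fitcirc(q[:,:2],r).round(4))
E
```

```text
{'position': array([0.5437, 0.2764, 0.1397]), 'contact_force': array([ 0.1074, -1.1879,  0.369 ]), 'moment': array([-0.0179, -0.0025,  0.0128])} phi 1.285 0.0512 21.0167 j6 -0.929
{'position': array([0.5437, 0.2764, 0.1397]), 'ee_rot': array([1.000e-04, 1.425e-01, 9.898e-01, 1.000e-04]), 'width': np.float64(0.0512), 'contact_force': array([ 0.1074, -1.1879,  0.369 ]), 'moment': array([-0.0179, -0.0025,  0.0128]), 'clock': np.float64(21.0167)}
scene
0.073 0.085 27 [0.5437 0.275 ]
0.085 0.1 31 [0.544  0.2749]
0.1 0.11 27 [0.5431 0.2751]
top
```

View pics/l10.png

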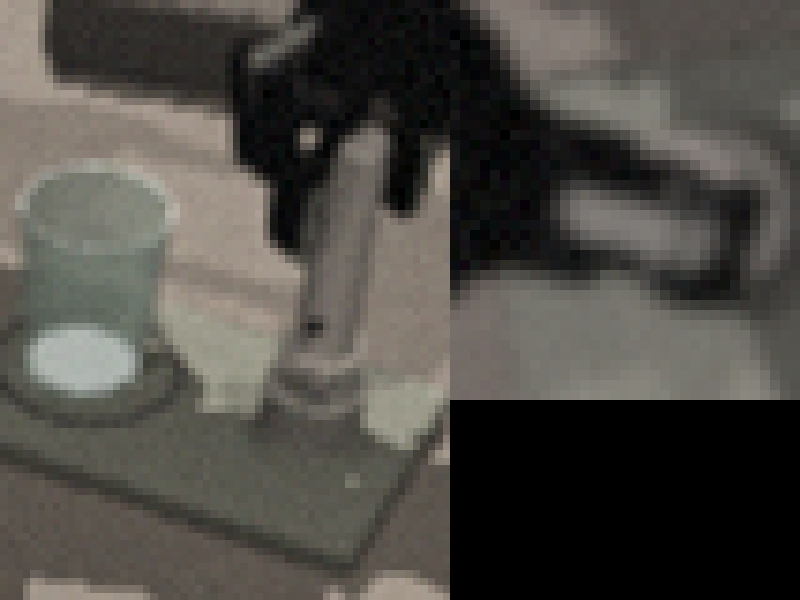

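Request:
send_rows --deltas '[{"dp": [0,0,0],"rotation": [0,0,0]},{"dp": [0,0,0],"rotation": [0,0,0]},{"dp": [0,0,0],"rotation": [0,0,0]},{"dp": [0,0,0],"rotation": [0,0,0]},{"dp": [0,0,0],"rotation": [0,0,0]},{"dp": [0,0,0],"rotation": [0,0,0]},{"dp": [0,0,0],"rotation": [0,0,0]}]' --fingers 1 --grip_force 50

```text
clock: 21.7
position: [0.5437, 0.2764, 0.1398]
ee_rot: [0.0, 0.143, 0.99, 0.0]
contact_force: [-0.4, -0.9, 1.1]
width: 0.0247
```

```bash
python3 st.py
```

```text
{'position': array([0.5437, 0.2764, 0.1398]), 'contact_force': array([-0.4394, -0.8593,  1.0626]), 'moment': array([0.0263, 0.0433, 0.0101])} phi 1.283 0.0247 21.7 j6 -0.927
```

Request:
send_rows --deltas '[{"dp": [0,0,0.004],"rotation": [0,0,0]},{"dp": [0,0,0.003],"rotation": [0,0,-0.16]},{"dp": [0,0,0.002],"rotation": [0,0,-0.33]},{"dp": [0,0,0.0005],"rotation": [0,0,-0.5]},{"dp": [0,0,-0.001],"rotation": [0,0,-0.66]},{"dp": [0,0,-0.002],"rotation": [0,0,-0.83]},{"dp": [0,0,-0.0033],"rotation": [0,0,-1]},{"dp": [0,0,-0.0033],"rotation": [0,0,-1]}]'

```text
clock: 22.37
position: [0.5436, 0.276, 0.139]
ee_rot: [-0.0, 0.384, 0.923, -0.0]
contact_force: [-0.1, 0.8, -0.1]
width: 0.025
```

```bash
python3 st.py
```

```text
{'position': array([0.5436, 0.276 , 0.139 ]), 'contact_force': array([-0.1464,  0.7885, -0.1426]), 'moment': array([-0.1116,  0.0141, -0.0188])} phi 0.782 0.025 22.3667 j6 -0.425
```

Request:
send_rows --deltas '[{"dp": [0,0,0],"rotation": [0,0,-0.16]},{"dp": [0,0,-0.001],"rotation": [0,0,-0.33]},{"dp": [0,0,-0.002],"rotation": [0,0,-0.5]},{"dp": [0,0,-0.0035],"rotation": [0,0,-0.66]},{"dp": [0,0,-0.0045],"rotation": [0,0,-0.83]},{"dp": [0,0,-0.0055],"rotation": [0,0,-1]},{"dp": [0,0,-0.0055],"rotation": [0,0,-1]}]'

```text
clock: 22.95
position: [0.5433, 0.2763, 0.1382]
ee_rot: [-0.0, 0.6, 0.8, -0.0]
contact_force: [-0.2, 0.4, -1.5]
width: 0.0248
```

```bash
python3 st.py
```

```text
{'position': array([0.5433, 0.2763, 0.1382]), 'contact_force': array([-0.2297,  0.4319, -1.4515]), 'moment': array([ 0.0169, -0.0398,  0.0018])} phi 0.284 0.0248 22.95 j6 0.073
```

Request:
send_rows --deltas '[{"dp": [0,0,-0.001],"rotation": [0,0,-0.16]},{"dp": [0,0,-0.002],"rotation": [0,0,-0.33]},{"dp": [0,0,-0.0035],"rotation": [0,0,-0.5]},{"dp": [0,0,-0.005],"rotation": [0,0,-0.66]},{"dp": [0,0,-0.006],"rotation": [0,0,-0.83]},{"dp": [0,0,-0.0073],"rotation": [0,0,-1]},{"dp": [0,0,-0.0073],"rotation": [0,0,-1]}]'

```text
clock: 23.53
position: [0.5434, 0.2763, 0.1373]
ee_rot: [-0.0, 0.779, 0.627, -0.0]
contact_force: [-0.4, 0.3, -2.7]
width: 0.0247
```

```bash
python3 st.py
```

```text
{'position': array([0.5434, 0.2763, 0.1373]), 'contact_force': array([-0.4098,  0.2756, -2.7115]), 'moment': array([-0.0251,  0.0219,  0.0008])} phi -0.215 0.0247 23.5333 j6 0.571
```

Request:
send_rows --deltas '[{"dp": [0,0,-0.001],"rotation": [0,0,-0.16]},{"dp": [0,0,-0.002],"rotation": [0,0,-0.33]},{"dp": [0,0,-0.0035],"rotation": [0,0,-0.5]},{"dp": [0,0,-0.005],"rotation": [0,0,-0.66]},{"dp": [0,0,-0.006],"rotation": [0,0,-0.83]},{"dp": [0,0,-0.0073],"rotation": [0,0,-1]},{"dp": [0,0,-0.0073],"rotation": [0,0,-1]}]'

```text
clock: 24.12
position: [0.5435, 0.2763, 0.1365]
ee_rot: [-0.0, 0.91, 0.415, -0.0]
contact_force: [-0.3, 0.8, -1.7]
width: 0.0248
```

```bash
python3 st.py
```

```text
{'position': array([0.5435, 0.2763, 0.1365]), 'contact_force': array([-0.2668,  0.8435, -1.6542]), 'moment': array([-0.0142,  0.0154,  0.0274])} phi -0.714 0.0248 24.1167 j6 1.07
```

Request:
send_rows --deltas '[{"dp": [0,0,-0.001],"rotation": [0,0,-0.16]},{"dp": [0,0,-0.002],"rotation": [0,0,-0.33]},{"dp": [0,0,-0.0035],"rotation": [0,0,-0.5]},{"dp": [0,0,-0.005],"rotation": [0,0,-0.66]},{"dp": [0,0,-0.006],"rotation": [0,0,-0.83]},{"dp": [0,0,-0.0073],"rotation": [0,0,-1]},{"dp": [0,0,-0.0073],"rotation": [0,0,-1]}]'

```text
clock: 24.7
position: [0.5435, 0.2763, 0.1358]
ee_rot: [0.0, 0.984, 0.178, -0.0]
contact_force: [-0.1, -0.7, -0.8]
width: 0.025
```

```bash
python3 st.py
```

```text
{'position': array([0.5435, 0.2763, 0.1358]), 'contact_force': array([-0.1384, -0.7276, -0.7873]), 'moment': array([ 0.0166,  0.0606, -0.0174])} phi -1.213 0.025 24.7 j6 1.57
```

Request:
send_rows --deltas '[{"dp": [0,0,-0.001],"rotation": [0,0,-0.16]},{"dp": [0,0,-0.002],"rotation": [0,0,-0.33]},{"dp": [0,0,-0.0035],"rotation": [0,0,-0.5]},{"dp": [0,0,-0.005],"rotation": [0,0,-0.66]},{"dp": [0,0,-0.006],"rotation": [0,0,-0.78]},{"dp": [0,0,-0.006],"rotation": [0,0,-0.78]},{"dp": [0,0,-0.006],"rotation": [0,0,-0.78]}]'

```text
clock: 25.28
position: [0.5436, 0.2763, 0.1352]
ee_rot: [0.0, 1.0, -0.015, -0.0]
contact_force: [0.2, 0.7, -1.5]
width: 0.0248
```

```bash
python3 st.py; python3 look.py 11; python3 - <<'E'
from h import *
im=pickle.load(open('scene11.pkl','rb'));save(im,'full11.png')
nz=.1349-.1226
A=np.array([.5435,.274,.046-.0347+.066])
for a in range(240,330,10):
    p=A+.013*np.array([np.cos(np.radians(a)),np.sin(np.radians(a)),0])
    q=cv2.projectPoints(p[None],im['rvec'],im['tvec'],im['mtx'],None)[0].ravel();print(a,(((q-[285,100])+.5)*7.5).round(0),end=' ')
P=cloud(im)
m=(np.hypot(P[...,0]-.544,P[...,1]-.274)<.03)
for z0,z1,r in((.066,.08,.013),(.08,.09,.013),(.09,.1,.013),(.1,.108,.013)):
    q=P[m&(P[...,2]>z0)&(P[...,2]<z1)]
    if len(q)>7: print(z0,z1,len(q),fitcirc(q[:,:2],r).round(4))
E
```

```text
{'position': array([0.5436, 0.2763, 0.1352]), 'contact_force': array([ 0.2131,  0.666 , -1.4562]), 'moment': array([-0.0326,  0.016 ,  0.0212])} phi -1.602 0.0248 25.2833 j6 1.958
{'position': array([0.5436, 0.2763, 0.1352]), 'ee_rot': array([ 1.000e-04,  9.999e-01, -1.550e-02, -2.000e-04]), 'width': np.float64(0.0248), 'contact_force': array([ 0.2131,  0.666 , -1.4562]), 'moment': array([-0.0326,  0.016 ,  0.0212]), 'clock': np.float64(25.2833)}
240 [297. 331.] 250 [300. 334.] 260 [304. 337.] 270 [308. 339.] 280 [313. 341.] 290 [319. 342.] 300 [324. 343.] 310 [330. 343.] 320 [335. 343.] 0.066 0.08 32 [0.5436 0.2739]
0.08 0.09 22 [0.5441 0.2741]
0.09 0.1 24 [0.5444 0.2739]
0.1 0.108 16 [0.5444 0.2747]
```

View pics/l11.png

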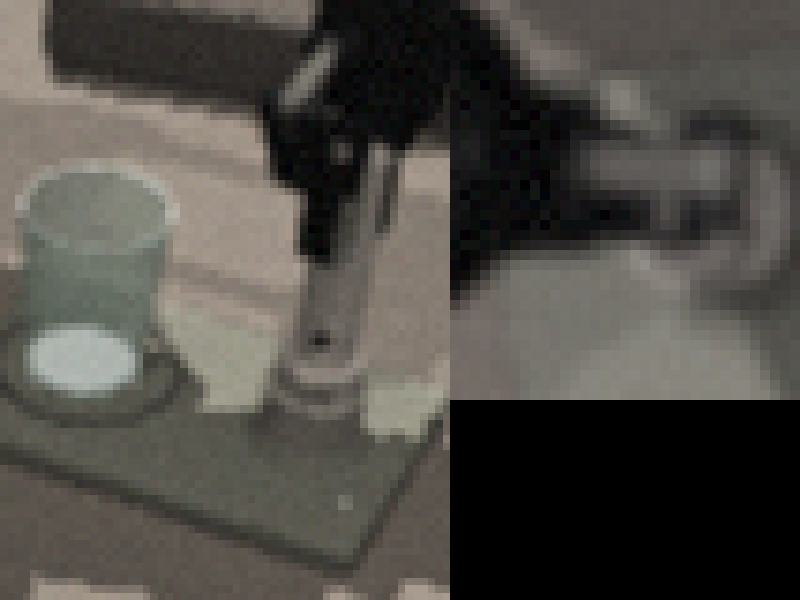

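View pics/full11.png

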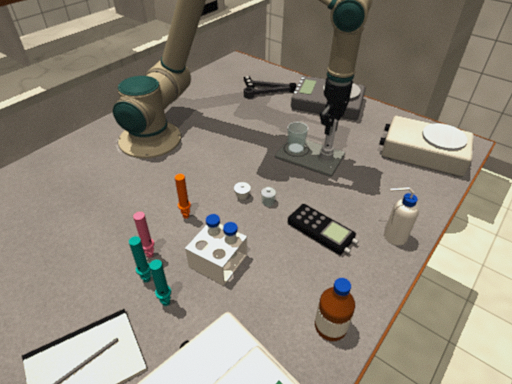

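Request:
send_rows --deltas '[{"dp": [0,0,-0.001],"rotation": [0,0,0]},{"dp": [0,0,-0.002],"rotation": [0,0,0]},{"dp": [0,0,-0.0025],"rotation": [0,0,0]},{"dp": [0,0,-0.0025],"rotation": [0,0,0]}]'

```text
clock: 25.72
position: [0.5436, 0.2764, 0.135]
ee_rot: [0.0, 1.0, -0.018, -0.0]
contact_force: [0.3, 0.5, -1.6]
width: 0.0248
```

```bash
python3 st.py; python3 - <<'E'
from h import *
im=eyes.get_image('top');a=pickle.load(open('top0.pkl','rb'))
for k in['crucible','weighing_bottle','ph_meter','tube_rack','tube_a','beaker','stand_base']:
    print(k,[np.round(models.find_in(k,i)[0]['box']).tolist() if models.find_in(k,i) else None for i in(im,)])
im=eyes.get_image('scene')
for k in['crucible','weighing_bottle','beaker']: print(k,[np.round(r['box']).tolist() for r in models.find_in(k,im)[:1]])
E
```

```text
{'position': array([0.5436, 0.2764, 0.135 ]), 'contact_force': array([ 0.2875,  0.5152, -1.6078]), 'moment': array([ 0.0054,  0.0732, -0.0284])} phi -1.606 0.0248 25.7167 j6 1.963
crucible [[232.0, 230.0, 251.0, 245.0]]
weighing_bottle [[222.0, 199.0, 238.0, 214.0]]
ph_meter [[217.0, 100.0, 247.0, 175.0]]
tube_rack [[304.0, 173.0, 358.0, 219.0]]
tube_a [[314.0, 176.0, 330.0, 188.0]]
beaker [[106.0, 224.0, 141.0, 248.0]]
stand_base [[103.0, 175.0, 157.0, 258.0]]
crucible [[232.0, 182.0, 252.0, 203.0]]
weighing_bottle [[262.0, 188.0, 276.0, 206.0]]
beaker [[289.0, 123.0, 306.0, 153.0]]
```

All undisturbed; post held, free of side load. Handing in.

```bash
python3 -c "
from rig import manip
print(manip.sign_off())"
```

```text
the job is handed in; nothing more can be done
None
```

The post is started in the boss, one full turn in and not tightened. The gripper still holds it upright with a 50 N grip. The job took about 26 s.

**What I did**
- I lifted the bare aluminium post out of the rack and lowered it nose first into the boss.
- I turned it backward about 0.8–0.9 rad until the support force vanished. It then went down freely, coming to rest about 23.6 mm under the mouth (23.7 expected).
- I screwed it forward 6.39 rad from where it rested. Since I had turned up to about 0.2 rad past the drop, this comes to about one turn from the drop. I regripped once on the way, and the post did not visibly move while free.

**Last checks**
- **Depth:** I estimate about 34.5 mm under the mouth (34.7 expected), so the collar is clear of the rim. This comes from the tool height and an estimate of where I gripped the post.
- **Yaw:** the cross hole is back at its drop angle, about 290° now against 285–291° at the drop.
- **Forces:** only the post's weight and under 1 N of side force at the end. During the threading the highest reading was about 5 N.
- **Other things on the bench:** the rack, the tube that was checked, beaker, crucible, weighing bottle and pH meter are where they started, within a few pixels.

**What disagreed**
- The camera fits put the boss axis about 2–4 mm off in y from where it turned out to be by feel. I corrected this from the side forces and moments.
- The tool height fell about 4.4 mm over the drop, not 5.5 mm. I put this down to the post slipping slightly in the grip or the drop starting a little earlier than I noticed. The resting depth after the drop still matched.

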